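# Fit contactors, switch on with the key and test the breaker

## Task

Hang every loose contactor on a stud of the mounting panel: pass the keyhole of its foot over the stud's head, foot flat on the panel, and slide it towards the panel's robot-side edge until it is fully home behind the head and square with the panel. Then press and turn the key in the key switch until it drops in and turn it clockwise to its stop (on); with the switch on, press the breaker's test button so that its lever drops, and lift the lever back up. Finish with the switch left on, the key standing in its rest again, the contactors still home, and the other things on the bench left alone.

Things in the scene. Friction and masses are not known exactly. Their poses are not given: they have to be found in the camera images.
- panel: White steel mounting panel fixed flat on the bench, 170 (x) x 300 (y) x 8 mm. Origin at the centre of its underside; its -x edge is the robot-side (lower) edge, its top at z = 8 mm. Three identical headed studs stand in a row along its y, 95 mm apart, at x = -30 mm.
- stud0 (a point): Foot of stud 0 (panel y = -95 mm), on the panel's top surface; axes as the panel's. Stud: 5 mm shank, 14 mm wide head, whose underside is 7.5 mm and top 10.5 mm above the panel. Any contactor may hang on any free stud.
- stud1 (a point): Foot of stud 1 (panel y = 0 mm), on the panel's top surface; axes as the panel's. Stud: 5 mm shank, 14 mm wide head, whose underside is 7.5 mm and top 10.5 mm above the panel. Any contactor may hang on any free stud.
- stud2 (a point): Foot of stud 2 (panel y = 95 mm), on the panel's top surface; axes as the panel's. Stud: 5 mm shank, 14 mm wide head, whose underside is 7.5 mm and top 10.5 mm above the panel. Any contactor may hang on any free stud.
- contactor0: Loose contactor, 0.11-0.22 kg (2 or 3 alike are present, absent ones read None): flat steel foot 96 (x) x 46 (y) x 4 mm, origin at the centre of its underside, z up; on it a white module 46 x 36 mm over x = 0 to 46, y = -18 to 18 mm, top at z = 44 mm plus a small cap of 6 mm. Grip the module across y at x = 23 mm. The bare foot towards -x has the keyhole (see contactor1, contactor2).
- contactor1: Same as contactor0. Keyhole in the foot: a square entry 19 x 19 mm centred at x = -34 mm, y = 0, leading into a slot 9 mm wide that runs towards +x and ends at x = -8 mm. The stud enters at x = -34 mm; fully home it stands at x = -10.5 mm.
- contactor2: Same as contactor0. To hang one: its x axis along the panel's x axis (module away from the robot), entry over the stud's head, foot down flat on the panel, then 23.5 mm towards the panel's -x until the stud meets the slot's end. Hung, it can slide and swing about the stud if knocked: it must end within 0.25 rad of square.
- breaker: Grey breaker fixed on the bench, 130 (x) x 90 (y) mm, 60 mm high, with a black cover (x = -45 to 25 mm). Origin at the centre of its underside. On its top: a grey lever at y = 20 mm and a round white test button at x = -10, y = -22 mm. It and the key switch may swap sides of the bench.
- lever (a joint): Breaker lever, hinged about the breaker's y at x = 0, y = 20, z = 56 mm. 0 = up (on), leaning 0.35 rad to +x; 1.05 rad = dropped, leaning 0.7 rad to -x. Light over-centre toggle: let go, it falls to the end it leans towards (upright at 0.35). 16 mm wide (y), 10 mm thick, reaches 47 mm from the hinge. To lift it, push its free end up and to +x along its arc, past upright; it does the rest.
- lever_tip (a point): Middle of the lever's free end, 47 mm from the hinge.
- test_button (a joint): Travel of the test button, m: 0 out, 0.006 fully pressed (about 5 N), springs back. Past about 4 mm it tips the lever over, which then drops by itself.
- button_top (a point): Centre of the test button's round top (18 mm wide), 14.5 mm above the breaker's cover when out; pressed straight down. Axes as the breaker's.
- switch: Key switch: grey box 90 x 90 x 45 mm fixed on the bench, origin at the centre of its underside. In the middle of its top a round mouth 18 mm wide, 8 mm deep; below it a brass core with a slot 18 x 8 mm, 10 mm deep, for the key's blade, which fits within about 0.2 rad. The core is stiff enough not to turn under a blade that rubs on it.
- switch_mouth (a point): Centre of the mouth, level with the box top (z = 45 mm); axes as the box's. At off the slot's long side lies within 0.4 rad of the box's x axis, either way; its angle varies from start to start and is not tracked: look into the mouth, or rest the blade on the core (8.5 mm below the mouth) and turn it under light pressure (about 4 N) until it drops another 10 mm.
- switch_core (a joint): Angle of the switch's core, rad: 0 = off, grows clockwise seen from above, 1.3 = on (stop). Stays where it is left; takes 0.08 N m. The key has about 0.2 rad of play in it. The key can be pulled out at any angle.
- key: Loose T-handled key, 0.06 kg, upright in its rest. Origin at the middle of the blade's lower end, z up. Blade 14 (x) x 5 (y) mm, 10 mm long; then a round shank 14 mm wide with a 24 mm flange at z = 30 to 33 mm; black grip bar 42 (x) x 12 (y) mm at z = 52 to 72 mm: grip it across y at z = 62 mm. Blade and bar are parallel; it works either way round.
- key_tip (a point): Middle of the blade's end; same place as the key's origin. Fully in the switch it lies 18.5 mm below the mouth.
- key_rest: Black block 50 x 50 x 45 mm, fixed on the bench, with a round hole 18 mm wide, 37 mm deep in the middle of its top. The key hangs in it by its flange, the tip 30 mm below the block's top. Origin at the centre of its underside. A grey open bin of like size stands elsewhere; they may swap places.
- rest_mouth (a point): Centre of the rest's hole, level with the block's top (z = 45 mm).
- tape: Roll of black tape, 64 mm wide, 18 mm high. A bystander: leave it alone.
- terminal_strip: Grey terminal strip 24 x 75 x 30 mm. A bystander: leave it alone.
There are look-alikes about, which are no part of the job. Leave any pink or red look-alike of the contactor1 alone.

How it is judged:
On the way, in this order (a step that is already met when the one before it is completed fails the run):
1. every contactor present hangs home on a stud (((x of stud0 in the frame of contactor0 between -0.016 and -0.005 m and y of stud0 in the frame of contactor0 between -0.006 and 0.006 m and z of stud0 in the frame of contactor0 between -0.005 and 0.004 m) or (x of stud1 in the frame of contactor0 between -0.016 and -0.005 m and y of stud1 in the frame of contactor0 between -0.006 and 0.006 m and z of stud1 in the frame of contactor0 between -0.005 and 0.004 m) or (x of stud2 in the frame of contactor0 between -0.016 and -0.005 m and y of stud2 in the frame of contactor0 between -0.006 and 0.006 m and z of stud2 in the frame of contactor0 between -0.005 and 0.004 m)) and angle between the x axis of each of contactor0, contactor1, contactor2 and the x axis of panel, either way round below 0.25 rad and x of each of contactor0, contactor1, contactor2 in the frame of panel above -0.028 m and linear speed of each of contactor0, contactor1, contactor2 below 0.02 m/s and ((x of stud0 in the frame of contactor1 between -0.016 and -0.005 m and y of stud0 in the frame of contactor1 between -0.006 and 0.006 m and z of stud0 in the frame of contactor1 between -0.005 and 0.004 m) or (x of stud1 in the frame of contactor1 between -0.016 and -0.005 m and y of stud1 in the frame of contactor1 between -0.006 and 0.006 m and z of stud1 in the frame of contactor1 between -0.005 and 0.004 m) or (x of stud2 in the frame of contactor1 between -0.016 and -0.005 m and y of stud2 in the frame of contactor1 between -0.006 and 0.006 m and z of stud2 in the frame of contactor1 between -0.005 and 0.004 m)) and ((x of stud0 in the frame of contactor2 between -0.016 and -0.005 m and y of stud0 in the frame of contactor2 between -0.006 and 0.006 m and z of stud0 in the frame of contactor2 between -0.005 and 0.004 m) or (x of stud1 in the frame of contactor2 between -0.016 and -0.005 m and y of stud1 in the frame of contactor2 between -0.006 and 0.006 m and z of stud1 in the frame of contactor2 between -0.005 and 0.004 m) or (x of stud2 in the frame of contactor2 between -0.016 and -0.005 m and y of stud2 in the frame of contactor2 between -0.006 and 0.006 m and z of stud2 in the frame of contactor2 between -0.005 and 0.004 m))), for 0.2 s.
2. the key is in the switch and has turned it on (value of joint switch_core above 1.12 rad and horizontal distance between key_tip and switch_mouth below 0.007 m and z of key_tip in the frame of switch_mouth below -0.0135 m), for 0.2 s.
3. with the switch on, the test button is pressed while the lever is up (value of joint test_button above 0.002 m and value of joint lever below 0.6 rad and value of joint switch_core above 1.12 rad).
4. the lever has dropped (value of joint lever above 0.9 rad), for 0.1 s.
5. the lever is lifted back up (value of joint lever below 0.1 rad), for 0.2 s.
At the end, for the whole second after the job is handed in: Contactors on studs, foot flat on the panel, module away from the robot, stud within 5.5 mm of full home, square within 0.25 rad; switch core above 1.12 rad; lever below 0.1 rad, button out; key upright (0.12 rad) in its rest, tip 25 mm or more down, within 7 mm of centre; all at rest (all of step 1 and value of joint switch_core above 1.12 rad and value of joint lever below 0.1 rad and value of joint test_button below 0.0015 m and horizontal distance between key_tip and rest_mouth below 0.007 m and z of key_tip in the frame of rest_mouth below -0.025 m and angle between key's own z axis and vertical below 0.12 rad and linear speed of key below 0.02 m/s); the robot touches nothing.
It fails at once if the tape is moved more than 50 mm (distance of tape from where it was at the start of the episode above 0.05 m).
It fails at once if the terminal strip is moved more than 50 mm (distance of terminal_strip from where it was at the start of the episode above 0.05 m).
Of contactor0, contactor1, contactor2 only 2 to 3 are there at a start; the rules pass over those that are not, and their reading is None.
At some moment in a run one of contactor0, contactor1, contactor2 may be knocked a few centimetres aside while the robot is not near it.
It also fails if it takes over 210 s, if anything falls off the work surface, if the arm or the gripper's body presses on something with over 40 N, if the wrist force passes 120 N, or if a joint passes its speed limit or range.

## Robot

A 7-joint arm with a two-finger parallel gripper is mounted at the origin on the work surface. World frame = base frame: x ahead of the robot, y to its left, z up, the work surface at z = 0. Lengths are in m, angles in rad, forces in N, time in s.
With the tool pointing down it reaches from about 0.4 to 0.85 m from the base axis. Payload 4.4 kg.
Tool frame: the origin (TCP) lies between the finger pads; the fingertips stand 25 mm ahead of it and the grasp point (between the pads) lies 6 mm ahead of it (ctrl.nose_length is the distance from the TCP to the fingertips, in m); z points along the fingers, y is the line along which they close (so a half turn about z gives the same grasp; the last joint's range is limited). The gripper opens to 94 mm and grips with 3 to 60 N. Pads are 16 mm wide; open, the fingers measure 119 mm over their backs; the gripper's body (75 mm by 177 mm) begins 78 mm behind the grasp point.
Start: joints at [-1.242, 0.628, 0.038, 1.517, -0.027, 0.996, -0.02], TCP at [0.25, 0.6, 0.23] pointing down, gripper open.
Joint ranges: [-3.06, 3.06], [-0.37, 2.12], [-1.25, 1.32], [0.18, 2.47], [-1.1, 4.24], [0.23, 1.98], [-2.94, 2.94]. Speed limits (rad/s): [2.57, 2.57, 3.14, 3.14, 3.14, 3.14, 3.14].

## Interface

Orientations are given as a unit quaternion [x, y, z, w].
In Python, from plant import ctrl gives the robot as it stands. The module is installed in compiled form; this text tells all that it offers.
- The arm moves only by the shell command python3 -m crank 'ROWS' [FORCE]. ROWS is JSON, one flat list of numbers, 7 for each row, row after row: the finger opening in cm, from 0 to 9.4, then the shift along the tool's x, y, z in cm, then the turn, a rotation vector about the tool's x, y, z in rad. In form: [hand, x, y, z, rx, ry, rz, hand, x, y, z, rx, ry, rz, ...]. A call has exactly 5 rows; each row is the pose to reach, as a shift and turn from the pose commanded when the call began, along the tool's axes at that moment; what a row does not reach only later rows make up. A row lasts 1/12 s, in which the tool goes at most 41.7 mm and 7.16 degrees, less where a joint would pass 70% of its speed; a pose out of reach is approached as far as the arm can. A call with a gripper value outside its range is refused whole. The fingers move at their own pace and stop on an object; FORCE is the grip in N (left out, the last holds). Time passes only in rows, so rows that repeat a pose let the fingers close, or fill a call up. It gives the time, the measured TCP pose, the force, the opening and the grip force at its end, in the units of the state.
- ctrl.state(): the state, without advancing time (a new reading comes with each control period).
- ctrl.grab_frame(name): name is "scene" or "top" or "wrist"; returns the picture (420x560x3 uint8, blue, green, red); there is no depth.
- ctrl.camera_info(name): a dict with "fx", "fy", "cx", "cy" (pixels), "eye" and "orientation" of the camera in the world; the wrist camera has in their place "T_tool_cam" (4x4, takes a point from camera to tool coordinates, whose origin is the TCP and whose axes are the flange's). Camera axes: x right, y down, z forward; pixel columns grow to the right and rows downward; lengths in m; the calibration is good to about 2 mm. A picture is of the moment at which its call begins: read the wrist's pose just before it. camera_info takes no time and is no camera call.
- ctrl.job_done(): hands the job in; it is judged then, once.
Trained networks look in the newest picture that a camera, given by its name, has taken for a name from the list of things; names that differ only in an ending like _2 or _b are one class to them, and where a whole thing is asked for, a point or a joint stands for the part that bears it (a point fixed in the world has none). Each returns a list of dicts, best first, with "conf" (0 to 1); they miss things now and then, are a little off and sometimes report something else, mostly with a low value. They report only what shows in the picture. A call takes as long as a camera call. They do not tell look-alikes from the thing itself.
- ctrl.regions_of(name, camera): "mask" (420x560 bool, what is visible of it) and "rect" ([left, top, width, height] in pixels, round what is visible of it).
The state is a dict: "t": time; "qpos": joint angles; "joint_velocities": joint speeds; "joint_efforts": joint torques, N m; "ee_pos": TCP position; "eef_rot": TCP orientation; "wrist_force": force on the tool from outside, world axes, zero at the start; "wrist_torque": the same for the moment, N m; "grip_width": opening from 0.0 (shut) to 1.0 (fully open); "finger_force": force on a finger pad.
Only numpy, scipy, OpenCV 4.12 (cv2) and the standard library are available. Lean on these libraries where they do the work, as an engineer would, in place of code of your own. Each camera call takes 0.05 s, during which the arm holds its last target. There are 200 camera calls.

## Working session

There is one attempt and no reset: what is moved stays moved. The work goes in short steps, Python scripts to look and compute and a shell command to move; the robot and the scene stay as the last step left them, time stands still between calls to the robot, and variables do not carry over. Pictures are saved under pics/ and viewed, at most 14 in all, crops included, and the job is handed in when it is done.

```bash
mkdir -p pics; ls
cat > h.py <<'E'
import numpy as np, cv2
from scipy.spatial.transform import Rotation as R
from plant import ctrl
def cam(name):
    i=ctrl.camera_info(name)
    if 'eye' in i:
        T=np.eye(4); o=np.array(i['orientation'],float)
        T[:3,:3]=o if o.shape==(3,3) else R.from_quat(o).as_matrix(); T[:3,3]=i['eye']
    else:
        s=ctrl.state(); W=np.eye(4); W[:3,:3]=R.from_quat(s['eef_rot']).as_matrix(); W[:3,3]=s['ee_pos']
        T=W@np.array(i['T_tool_cam'])
    return i,T
def px2w(u,v,z,c):
    i,T=c; d=T[:3,:3]@np.array([(u-i['cx'])/i['fx'],(v-i['cy'])/i['fy'],1]); e=T[:3,3]
    return e+d*(z-e[2])/d[2]
def w2px(p,c):
    i,T=c; q=T[:3,:3].T@(np.array(p)-T[:3,3]); return np.array([i['fx']*q[0]/q[2]+i['cx'],i['fy']*q[1]/q[2]+i['cy']])
def det(n,name,c,z,k=4,minc=.2):
    for r in ctrl.regions_of(n,name)[:k]:
        if r['conf']<minc: continue
        m=r['mask'].astype(np.uint8); pts=cv2.findNonZero(m)
        if pts is None: continue
        w=np.array([px2w(u,v,z,c)[:2] for u,v in pts[:,0]],np.float32)
        b=cv2.minAreaRect(w); M=w.mean(0)
        print(n,'conf%.2f'%r['conf'],'rect',list(map(int,r['rect'])),'mean',M.round(4),'box c',np.round(b[0],4),'size',np.round(b[1],4),'ang %.1f'%b[2])
def tool(p,yaw=None):
    "shift in cm in tool axes from present pose to world p"
    s=ctrl.state(); Rm=R.from_quat(s['eef_rot']).as_matrix()
    return (Rm.T@(np.array(p)-s['ee_pos'])*100).round(2)
E
python3 - <<'E'
from h import *
for n in ['top','scene']:
    f=ctrl.grab_frame(n); cv2.imwrite(f'pics/{n}0.png',f)
    c=cam(n); print(n,c[0]['fx'],c[1].round(3).tolist())
    if n=='top':
        for k,z in [('panel',.008),('contactor0',.044),('breaker',.06),('switch',.045),('key',.07),('key_rest',.045),('tape',.018),('terminal_strip',.03)]: det(k,n,c,z)
s=ctrl.state(); print(s, ctrl.nose_length); print(R.from_quat(s['eef_rot']).as_matrix().round(3), ctrl.camera_info('wrist'))
E
```

```text
pics
top 409.9733463424365 [[0.007, -0.989, 0.146, 0.283], [-1.0, -0.009, -0.016, 0.019], [0.017, -0.146, -0.989, 1.181], [0.0, 0.0, 0.0, 1.0]]
panel conf0.78 rect [223, 122, 109, 61] mean [0.6328 0.009 ] box c [0.6344 0.0087] size [0.173  0.3045] ang 6.5
panel conf0.24 rect [181, 235, 25, 16] mean [0.3713 0.2416] box c [0.3723 0.2409] size [0.0283 0.0795] ang 18.2
contactor0 conf0.97 rect [315, 197, 18, 34] mean [ 0.4561 -0.1248] box c [ 0.453  -0.1252] size [0.0966 0.0449] ang 0.6
contactor0 conf0.86 rect [219, 190, 22, 38] mean [0.4607 0.1364] box c [0.4563 0.1355] size [0.0993 0.0454] ang 14.0
contactor0 conf0.72 rect [176, 262, 36, 33] mean [0.2653 0.2292] box c [0.2628 0.232 ] size [0.0446 0.0917] ang 39.6
contactor0 conf0.59 rect [260, 214, 23, 31] mean [0.3904 0.0227] box c [0.3945 0.0215] size [0.0449 0.089 ] ang 78.7
breaker conf0.85 rect [383, 186, 46, 55] mean [ 0.4517 -0.3529] box c [ 0.4517 -0.3537] size [0.1345 0.1073] ang 9.5
switch conf0.67 rect [139, 185, 38, 39] mean [0.4665 0.3376] box c [0.4682 0.3377] size [0.0963 0.1001] ang 0.5
switch conf0.37 rect [351, 228, 
[... 1288 characters left out ...]
y([-0.45282825,  0.07603262,  0.0312624 ]), 'wrist_torque': array([-0.0516428 ,  0.02539067, -0.03258617]), 'finger_force': 0.0, 'grip_width': 1.0011689948883402} 0.025
[[-0.923  0.385 -0.   ]
 [ 0.385  0.923 -0.   ]
 [ 0.    -0.    -1.   ]] {'fx': 339.2108336955529, 'fy': 339.2108336955529, 'cx': 277.98025965503166, 'cy': 203.18612285911584, 'T_tool_cam': array([[-2.37701526e-04, -9.73591283e-01, -2.28297959e-01,
         6.52229235e-02],
       [ 9.99999730e-01, -7.28262211e-05, -7.30617519e-04,
         3.38353630e-04],
       [ 6.94696770e-04, -2.28298071e-01,  9.73591037e-01,
        -1.54891153e-01],
       [ 0.00000000e+00,  0.00000000e+00,  0.00000000e+00,
         1.00000000e+00]])}
```

View pics/top0.png

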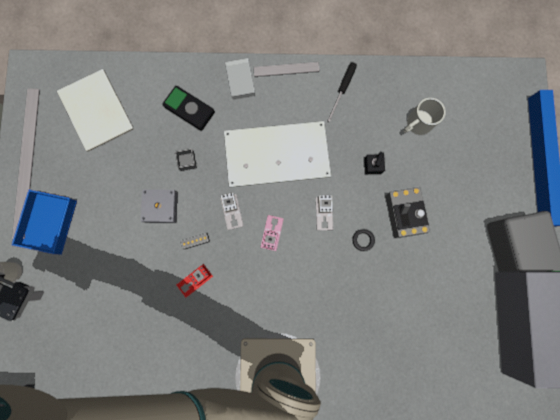

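View pics/scene0.png

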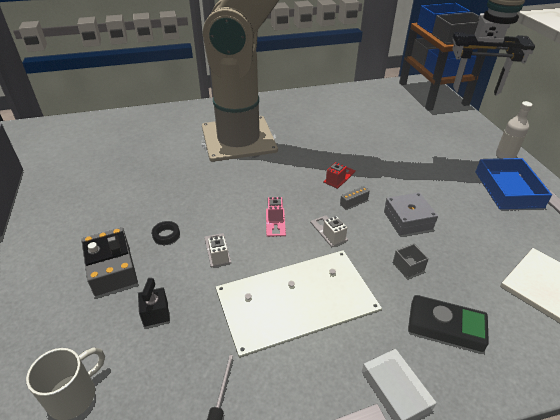

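The top view shows two white contactors at about (232,211) and (325,212), with modules away from the robot. The pink (271,232) and red (195,280) ones are decoys. The panel is at (277,153), the switch at (159,206), the key rest with key at (375,163), the breaker at (408,212) and the tape at (363,240). The scene view agrees. I'll go above the middle for a closer look.

```bash
python3 -m crank '[9.4,-4,-3.5,-0.4,0,0,0, 9.4,-7,-6.2,-0.8,0,0,0, 9.4,-10,-9,-1.2,0,0,0, 9.4,-12.5,-11.2,-1.4,0,0,0, 9.4,-14.8,-13.3,-1.6,0,0,0]' >/dev/null
python3 -m crank '[9.4,-3,-2.7,-0.4,0,0,0, 9.4,-6,-5.4,-0.8,0,0,0, 9.4,-9,-8,-1.2,0,0,0, 9.4,-12,-10.8,-1.4,0,0,0, 9.4,-14.8,-13.3,-1.6,0,0,0]' >/dev/null
python3 -m crank '[9.4,-3,-2.7,-0.4,0,0,0, 9.4,-6,-5.4,-0.8,0,0,0, 9.4,-9,-8,-1.2,0,0,0, 9.4,-12,-10.8,-1.4,0,0,0, 9.4,-14.8,-13.3,-1.6,0,0,0]' >/dev/null
python3 -m crank '[9.4,-2.5,-2.1,-0.2,0,0,-0.12, 9.4,-2.5,-2.1,-0.2,0,0,-0.24, 9.4,-2.5,-2.1,-0.2,0,0,-0.36, 9.4,-2.5,-2.1,-0.2,0,0,-0.48, 9.4,-2.5,-2.1,-0.2,0,0,-0.507]'
python3 - <<'E'
from h import *
f=ctrl.grab_frame('wrist'); cv2.imwrite('pics/w1.png',f); c=cam('wrist')
for k,z in [('panel',.008),('stud0',.0185),('contactor0',.004),('contactor0',.044)]: det(k,'wrist',c,z)
np.save('c1.npy',c[1])
E
```

```text
t: 2.17
ee_pos: [0.5215, 0.0316, 0.2806]
eef_rot: [-0.058, 0.998, 0.0, 0.0]
wrist_force: [0.8, -0.5, -0.2]
grip_width: 0.998
finger_force: 0.0
panel conf0.67 rect [132, 191, 232, 108] mean [0.612  0.0183] box c [0.62   0.0049] size [0.1468 0.3009] ang 6.5
stud0 conf0.59 rect [135, 190, 231, 105] mean [0.6083 0.0182] box c [0.6153 0.0047] size [0.1417 0.2927] ang 6.5
contactor0 conf0.89 rect [123, 65, 50, 83] mean [ 0.4607 -0.1355] box c [ 0.4566 -0.1371] size [0.0994 0.0591] ang 0.5
contactor0 conf0.82 rect [247, 17, 61, 98] mean [0.3896 0.0213] box c [0.3942 0.0207] size [0.0462 0.1047] ang 77.5
contactor0 conf0.71 rect [343, 91, 51, 87] mean [0.4638 0.1401] box c [0.4604 0.1408] size [0.1016 0.0553] ang 14.0
contactor0 conf0.65 rect [450, 0, 25, 13] mean [0.3008 0.2162] box c [0.3027 0.2184] size [0.0135 0.0288] ang 6.4
contactor0 conf0.89 rect [123, 65, 50, 83] mean [ 0.4603 -0.1207] box c [ 0.4566 -0.1222] size [0.0902 0.0536] ang 0.5
contactor0 conf0.82 rect [247, 17, 61, 98] mean [0.3958 0.0216] box c [0.4   0.021] size [0.0419 0.095 ] ang 77.5
contactor0 conf0.71 rect [343, 91, 51, 87] mean [0.4631 0.1293] box c [0.46 0.13] size [0.0922 0.0502] ang 14.0
contactor0 conf0.65 rect [450, 0, 25, 13] mean [0.3153 0.1984] box c [0.317  0.2004] size [0.0123 0.0261] ang 6.4
```

View pics/w1.png

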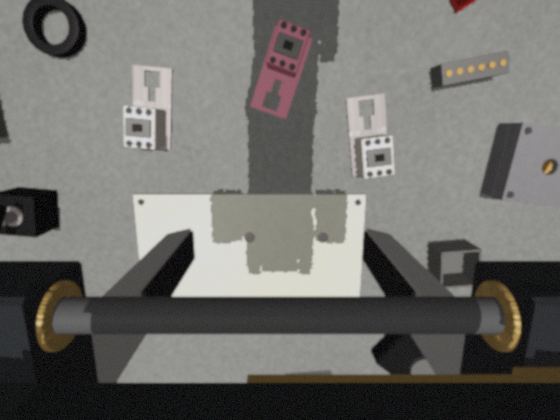

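The view shows stud heads at (250,237) and (322,237), with the third hidden by the finger. The panel's near corners are at (134,195) and (365,195). The white contactors show their feet at (152,85) and (367,112) and their modules at (138,128) and (377,157).

Run:
```python
from h import *
c=cam('wrist')
a=px2w(250,237,.0175,c)[:2]; b=px2w(322,237,.0175,c)[:2]; print('studs',a,b,np.linalg.norm(a-b), np.degrees(np.arctan2(-(b-a)[0],(b-a)[1])))
p=px2w(134,195,.008,c)[:2];q=px2w(365,195,.008,c)[:2]; print('corner',p,q,np.linalg.norm(p-q),np.degrees(np.arctan2(-(q-p)[0],(q-p)[1])))
yaw=np.arctan2(-(q-p)[0],(q-p)[1]); ux=np.array([np.cos(yaw),np.sin(yaw)]);uy=np.array([-ux[1],ux[0]])
m=(p+q)/2; print('stud1 from corners',m+ux*.055,'s2',m+ux*.055+uy*.095,'s0',m+ux*.055-uy*.095)
# contactor: entry square corners & module top
f=cv2.imread('pics/w1.png')
g=np.hstack([cv2.resize(f[55:160,110:185],None,fx=5,fy=5,interpolation=2),cv2.resize(f[85:190,335:410],None,fx=5,fy=5,interpolation=2)]); cv2.imwrite('pics/w1c.png',g)
```

```text
studs [0.60258926 0.00432485] [0.59231207 0.09702832] 0.09327140232731507 6.326028722409102
corner [ 0.56573704 -0.14974816] [0.53301329 0.14572572] 0.29728043871258775 6.319756176535654
stud1 from corners [0.60404093 0.00404301] s2 [0.59358361 0.0984657 ] s0 [ 0.61449825 -0.09037968]
```

View pics/w1c.png

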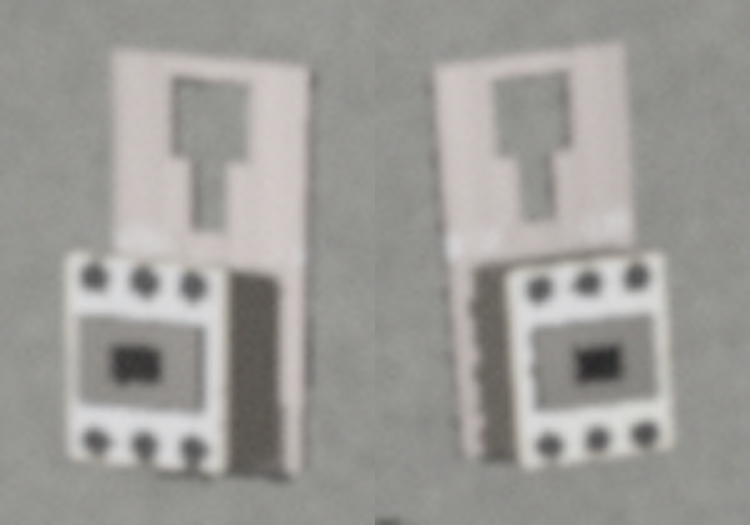

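The crop shows the module tops centred at pixel (139.6,127.4) and (378.2,157). The entry holes are centred at (151.8,78.8) and (366.8,108).

Run:
```python
from h import *
c=cam('wrist')
for n,m,e in [('B',(139.6,127.4),(151.8,78.8)),('A',(378.2,157),(366.8,108))]:
    m=px2w(*m,.044,c)[:2];e=px2w(*e,.004,c)[:2];d=m-e
    y=np.arctan2(d[1],d[0]); print(n,m,e,np.linalg.norm(d),np.degrees(y))
    s=ctrl.state(); print(tool([m[0],m[1],.03]))
```

```text
B [ 0.47772122 -0.12982178] [ 0.42095713 -0.13204498] 0.056807607274140894 2.2428752485360075
[  6.12 -15.61  25.05]
A [0.48090783 0.14313003] [0.42597277 0.13075448] 0.05631176364529598 12.695432542181738
[ 2.79 11.48 25.05]
```

```bash
python3 -m crank '[9.4,0.6,2.3,3,0,0,-0.03, 9.4,1.2,4.7,6,0,0,-0.06, 9.4,1.8,7,9,0,0,-0.09, 9.4,2.4,9.4,12,0,0,-0.117, 9.4,2.8,11.5,14,0,0,-0.117]' >/dev/null
python3 -m crank '[9.4,0,0,3,0,0,0, 9.4,0,0,6,0,0,0, 9.4,0,0,8.5,0,0,0, 9.4,0,0,10.6,0,0,0, 9.4,0,0,10.6,0,0,0]'
python3 -m crank '[3,0,0,0,0,0,0, 3,0,0,0,0,0,0, 3,0,0,0,0,0,0, 3,0,0,0,0,0,0, 3,0,0,0,0,0,0]' 30
python3 -m crank '[3,0,0,0,0,0,0, 3,0,0,-1,0,0,0, 3,0,0,-3,0,0,0, 3,0,0,-5,0,0,0, 3,0,0,-5,0,0,0]' 30
python3 - <<'E'
from h import *
print(ctrl.state()['ee_pos'],R.from_quat(ctrl.state()['eef_rot']).as_matrix().round(4).tolist())
f=ctrl.grab_frame('wrist'); cv2.imwrite('pics/w2.png',f)
E
```

```text
t: 3.25
ee_pos: [0.4783, 0.1427, 0.0312]
eef_rot: [-0.114, 0.993, -0.001, -0.003]
wrist_force: [0.6, -0.1, 0.3]
grip_width: 1.005
finger_force: 0.0
t: 3.67
ee_pos: [0.4814, 0.1433, 0.0356]
eef_rot: [-0.114, 0.993, 0.0, 0.001]
wrist_force: [-0.2, -1.1, -0.3]
grip_width: 0.681
finger_force: 0.0
t: 4.08
ee_pos: [0.4827, 0.1437, 0.088]
eef_rot: [-0.114, 0.993, 0.001, 0.003]
wrist_force: [-0.8, -0.2, 0.2]
grip_width: 0.338
finger_force: 0.0
[0.48271409 0.14367616 0.08797862] [[-0.9739, -0.2269, 0.0055], [-0.2269, 0.9739, 0.0019], [-0.0058, 0.0006, -1.0]]
```

View pics/w2.png

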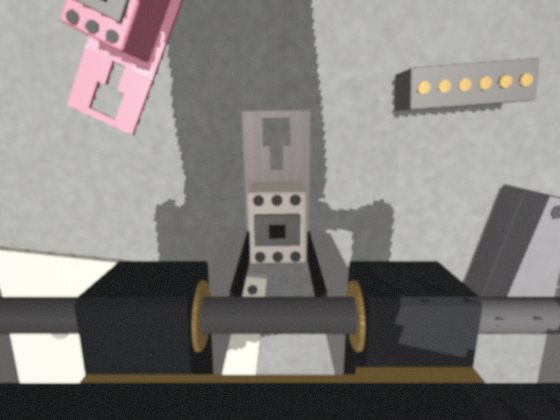

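The fingers had not closed before the lift. The contactor is still on the bench, centred under the gripper at (277,230). I'll reopen, go down, and close for longer.

```bash
python3 -m crank '[6.5,0,0,0,0,0,0, 6.5,0,0,0,0,0,0, 6.5,0,0,0,0,0,0, 6.5,0,0,0,0,0,0, 6.5,0,0,0,0,0,0]' 30
python3 -m crank '[6.5,0,0,1.5,0,0,0, 6.5,0,0,3,0,0,0, 6.5,0,0,4.2,0,0,0, 6.5,0,0,5,0,0,0, 3,0,0,5,0,0,0]' 30 | grep -E 'ee|grip'
python3 -m crank '[3,0,0,0,0,0,0, 3,0,0,0,0,0,0, 3,0,0,0,0,0,0, 3,0,0,0,0,0,0, 3,0,0,0,0,0,0]' 30
python3 -m crank '[3,0,0,0,0,0,0, 3,0,0,0,0,0,0, 3,0,0,0,0,0,0, 3,0,0,0,0,0,0, 3,0,0,0,0,0,0]' 30
```

```text
t: 4.55
ee_pos: [0.4803, 0.143, 0.0839]
eef_rot: [-0.114, 0.993, -0.0, -0.001]
wrist_force: [-0.4, -0.5, -0.2]
grip_width: 0.643
finger_force: 0.0
ee_pos: [0.4795, 0.1427, 0.0328]
eef_rot: [-0.114, 0.993, -0.0, -0.002]
grip_width: 0.656
t: 5.38
ee_pos: [0.4811, 0.1432, 0.0351]
eef_rot: [-0.114, 0.993, 0.0, 0.001]
wrist_force: [0.3, -0.1, 3.5]
grip_width: 0.383
finger_force: 29.9
t: 5.8
ee_pos: [0.4811, 0.1432, 0.0351]
eef_rot: [-0.114, 0.993, 0.0, 0.001]
wrist_force: [-0.9, 0.9, 6.0]
grip_width: 0.377
finger_force: 29.9
```

```bash
python3 -m crank '[3,0,0,-1,0,0,0, 3,0,0,-2,0,0,0, 3,0,0,-3.3,0,0,0, 3,0,0,-4.6,0,0,0, 3,0,0,-5,0,0,0]' 30 |grep ee
python3 -m crank '[3,-3,-1.5,0,0,0,0.02, 3,-6.5,-3.2,0,0,0,0.05, 3,-10,-5,0,0,0,0.08, 3,-13.2,-6.5,0,0,0,0.118, 3,-15.5,-7.6,0,0,0,0.118]' 30|grep ee
python3 -m crank '[3,0,0,0,0,0,0, 3,0,0,0,0,0,0, 3,0,0,0,0,0,0, 3,0,0,0,0,0,0, 3,0,0,0,0,0,0]' 30
python3 - <<'E'
from h import *
c=cam('wrist')
f=ctrl.grab_frame('wrist'); cv2.imwrite('pics/w3.png',f[20:280,130:430])
print(w2px([.593,.0977,.0185],c)); s=ctrl.state()
g=cv2.imread('pics/w3.png'); cv2.imwrite('pics/w3.png',cv2.resize(g,None,fx=2,fy=2))
E
```

```text
ee_pos: [0.4816, 0.1434, 0.0866]
eef_rot: [-0.114, 0.993, 0.0, 0.001]
ee_pos: [0.6521, 0.1027, 0.0849]
eef_rot: [-0.054, 0.999, -0.0, 0.001]
t: 7.05
ee_pos: [0.6475, 0.1051, 0.0845]
eef_rot: [-0.056, 0.998, 0.0, -0.001]
wrist_force: [-0.5, 0.1, -1.5]
grip_width: 0.381
finger_force: 29.9
[276.19127533 140.19904508]
```

View pics/w3.png

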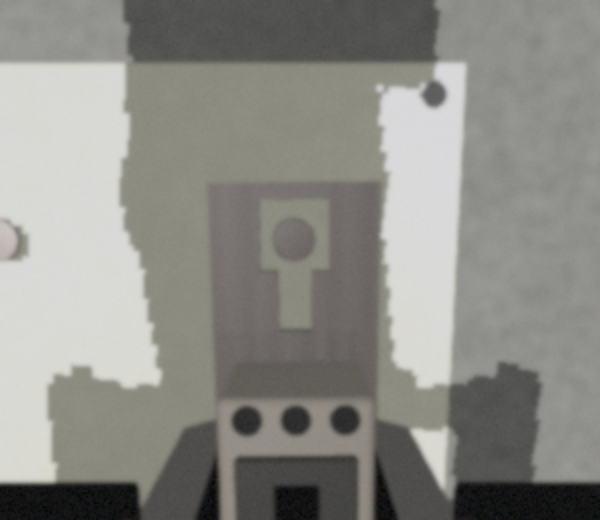

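The stud head at (277,140) shows inside the entry hole, whose centre is at (277.5,137).

Run:
```python
from h import *
c=cam('wrist'); s=ctrl.state()
h=px2w(277.5,137,s['ee_pos'][2]-.031,c); st=px2w(277,140,.0185,c); d=st-h
Rm=R.from_quat(s['eef_rot']).as_matrix(); d[2]=0
print(h,st,'tool shift cm',(Rm.T@d*100).round(2),s['ee_pos'],'yaw',np.degrees(np.arctan2(-Rm[1,0],-Rm[0,0])))
```

```text
[0.58999871 0.09815368 0.05362631] [0.59319022 0.09812417 0.0185    ] tool shift cm [-0.32 -0.04 -0.  ] [0.64780754 0.10498875 0.08462631] yaw 6.437845424038213
```

```bash
python3 -m crank '[3,-0.32,0,0.3,0,0,0, 3,-0.32,0,1.2,0,0,0, 3,-0.32,0,2.2,0,0,0, 3,-0.32,0,3.2,0,0,0, 3,-0.32,0,3.6,0,0,0]' 30 |grep -E 'ee|force'
python3 -m crank '[3,0,0,0.2,0,0,0, 3,0,0,0.4,0,0,0, 3,0,0,0.55,0,0,0, 3,0,0,0.6,0,0,0, 3,0,0,0.6,0,0,0]' 30|grep -E 'ee|force'
```

```text
ee_pos: [0.6504, 0.1044, 0.0459]
eef_rot: [-0.056, 0.998, -0.0, -0.002]
wrist_force: [0.6, -0.4, -1.9]
finger_force: 29.9
ee_pos: [0.6519, 0.1046, 0.0431]
eef_rot: [-0.056, 0.998, -0.0, -0.0]
wrist_force: [-3.5, 0.1, 2.9]
finger_force: 29.9
```

```bash
python3 -m crank '[3,0.4,0,0,0,0,0, 3,0.9,0,0,0,0,0, 3,1.4,0,0,0,0,0, 3,1.9,0,0,0,0,0, 3,2.2,0,0,0,0,0]' 30 |grep -E 'ee|force'
python3 -m crank '[3,0.1,0,0,0,0,0, 3,0.2,0,0,0,0,0, 3,0.25,0,0,0,0,0, 3,0.25,0,0,0,0,0, 3,0.25,0,0,0,0,0]' 30|grep -E 'ee|force'
```

```text
ee_pos: [0.6306, 0.1024, 0.0431]
eef_rot: [-0.056, 0.998, 0.0, 0.001]
wrist_force: [2.8, 0.5, 4.1]
finger_force: 29.9
ee_pos: [0.6289, 0.1021, 0.0431]
eef_rot: [-0.056, 0.998, 0.0, 0.001]
wrist_force: [2.5, 0.1, 6.2]
finger_force: 29.9
```

```bash
python3 -m crank '[3,0.08,0,0,0,0,0, 3,0.16,0,0,0,0,0, 3,0.24,0,0,0,0,0, 3,0.3,0,0,0,0,0, 3,0.3,0,0,0,0,0]' 30 |grep -E 'ee|force'
```

```text
ee_pos: [0.6264, 0.1018, 0.0431]
eef_rot: [-0.056, 0.998, 0.0, 0.002]
wrist_force: [5.1, 1.3, 5.2]
finger_force: 29.9
```

```bash
python3 -m crank '[6.5,0,0,0,0,0,0, 6.5,0,0,0,0,0,0, 6.5,0,0,0,0,0,0, 6.5,0,0,0,0,0,0, 6.5,0,0,0,0,0,0]' 30 |grep -E 'ee|force|grip'
python3 -m crank '[6.5,0,0,-0.5,0,0,0, 6.5,0,0,-3,0,0,0, 6.5,0,0,-7,0,0,0, 6.5,0,0,-11,0,0,0, 6.5,0,0,-14,0,0,0]' 30 |grep -E 'ee|force|grip'
python3 -m crank '[9.4,0,0,-4,0,0,0, 9.4,0,-3,-5,0,0,0, 9.4,0,-6,-5,0,0,0, 9.4,0,-8,-5,0,0,0, 9.4,0,-8,-5,0,0,0]' 30 |grep -E 'ee|force|grip'
python3 - <<'E'
from h import *
c=cam('wrist')
f=ctrl.grab_frame('wrist'); cv2.imwrite('pics/w4.png',f)
print(w2px([.593,.098,.0185],c),w2px([.6145,-.09,.0185],c),w2px([.4777,-.1298,.044],c));
E
```

```text
ee_pos: [0.6237, 0.1014, 0.0418]
eef_rot: [-0.056, 0.998, -0.0, -0.001]
wrist_force: [0.2, 0.5, -0.3]
grip_width: 0.677
finger_force: 0.0
ee_pos: [0.6253, 0.1017, 0.1857]
eef_rot: [-0.056, 0.998, 0.0, 0.001]
wrist_force: [1.6, -0.1, 0.4]
grip_width: 0.69
finger_force: 0.0
ee_pos: [0.6338, 0.0151, 0.2333]
eef_rot: [-0.052, 0.999, -0.002, 0.0]
wrist_force: [0.0, -1.5, -0.9]
grip_width: 0.988
finger_force: 0.0
[359.21085995 155.07223212] [184.71554002 156.83210534] [139.88750938   6.22485303]
```

View pics/w4.png

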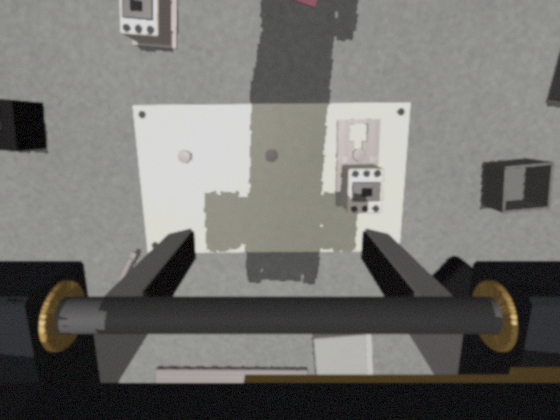

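Contactor A is hung: the stud at (358,155) sits at the slot's end and it is square. B is unmoved at (139,8). I'll go for B.

```bash
python3 -m crank '[9.4,3.5,-2.5,0,0,0,0.02, 9.4,7,-5,0,0,0,0.04, 9.4,10.5,-7.5,0,0,0,0.06, 9.4,14,-10,0,0,0,0.087, 9.4,16.5,-12.2,0,0,0,0.087]' 30 >/dev/null
python3 -m crank '[9.4,0.6,-0.5,2,0,0,0, 9.4,0.6,-0.5,5,0,0,0, 9.4,0.6,-0.5,8,0,0,0, 9.4,0.6,-0.5,9,0,0,0, 9.4,0.6,-0.5,9,0,0,0]' 30 |grep -E 'ee|force'
python3 - <<'E'
from h import *
c=cam('wrist'); f=ctrl.grab_frame('wrist'); det('contactor0','wrist',c,.044,3); cv2.imwrite('pics/w5.png',f)
print(w2px([.4777,-.1298,.044],c), tool([.4777,-.1298,.0351]))
E
```

```text
ee_pos: [0.4755, -0.1205, 0.1401]
eef_rot: [-0.013, 1.0, 0.001, -0.003]
wrist_force: [0.1, -0.0, -0.1]
finger_force: 0.0
contactor0 conf0.71 rect [237, 121, 56, 122] mean [ 0.4554 -0.1309] box c [ 0.4549 -0.1311] size [0.0935 0.0407] ang 1.4
contactor0 conf0.61 rect [400, 39, 121, 137] mean [0.3897 0.0077] box c [0.3965 0.0084] size [0.0579 0.0933] ang 77.7
[265.55077831 214.42270598] [ 0.   -0.85 10.74]
```

View pics/w5.png

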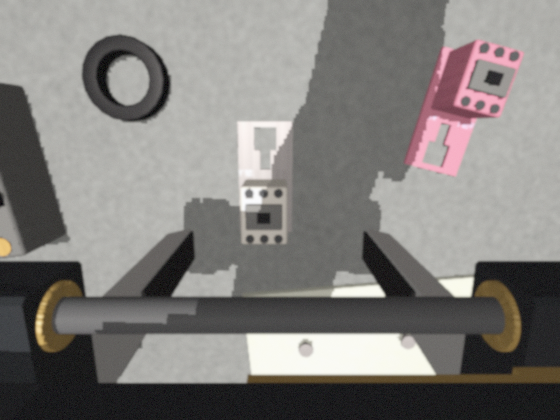

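The module at (264,217) is within 2 mm of the prediction, so I'll descend and grip.

```bash
python3 -m crank '[9.4,0,-0.9,3,0,0,0, 9.4,0,-0.9,6,0,0,0, 9.4,0,-0.9,8.5,0,0,0, 9.4,0,-0.9,10.5,0,0,0, 3,0,-0.9,10.5,0,0,0]' 30 |grep ee
python3 -m crank '[3,0,0,0,0,0,0, 3,0,0,0,0,0,0, 3,0,0,0,0,0,0, 3,0,0,0,0,0,0, 3,0,0,0,0,0,0]' 30|grep ee
python3 -m crank '[3,0,0,0,0,0,0, 3,0,0,0,0,0,0, 3,0,0,0,0,0,0, 3,0,0,0,0,0,0, 3,0,0,0,0,0,0]' 30
python3 - <<'E'
from h import *
s=ctrl.state();Rm=R.from_quat(s['eef_rot']).as_matrix(); print(s['ee_pos'],'yaw',np.degrees(np.arctan2(-Rm[1,0],-Rm[0,0])), tool([.6145+.0577,-.090+.0064,s['ee_pos'][2]]))
E
```

```text
ee_pos: [0.4767, -0.1306, 0.0357]
eef_rot: [-0.013, 1.0, 0.001, -0.002]
ee_pos: [0.4783, -0.1317, 0.0386]
eef_rot: [-0.012, 1.0, -0.0, 0.001]
t: 12.67
ee_pos: [0.4775, -0.1316, 0.0376]
eef_rot: [-0.012, 1.0, 0.0, 0.0]
wrist_force: [-0.9, 0.8, 3.7]
grip_width: 0.379
finger_force: 30.0
[ 0.47753039 -0.13161163  0.03758967] yaw 1.3772121107496624 [-19.58   4.33   0.  ]
```

```bash
python3 -m crank '[3,0,0,-1,0,0,0, 3,0,0,-2,0,0,0, 3,0,0,-3.3,0,0,0, 3,0,0,-4.6,0,0,0, 3,0,0,-5,0,0,0]' 30 |grep ee
python3 -m crank '[3,-3,0.7,0,0,0,0, 3,-7,1.5,0,0,0,-0.03, 3,-11,2.4,0,0,0,-0.06, 3,-15,3.3,0,0,0,-0.087, 3,-18,4,0,0,0,-0.087]' 30|grep ee
python3 -m crank '[3,-1.6,0.5,0,0,0,0, 3,-1.6,0.5,0,0,0,0, 3,-1.6,0.5,0,0,0,0, 3,-1.6,0.5,0,0,0,0, 3,-1.6,0.5,0,0,0,0]' 30
python3 - <<'E'
from h import *
c=cam('wrist'); print(c[1].tolist())
f=ctrl.grab_frame('wrist'); cv2.imwrite('pics/w6.png',cv2.resize(f[20:280,130:430],None,fx=2,fy=2))
E
```

```text
ee_pos: [0.4785, -0.1319, 0.0897]
eef_rot: [-0.012, 1.0, -0.0, 0.001]
ee_pos: [0.6598, -0.0857, 0.0881]
eef_rot: [-0.057, 0.998, 0.0, 0.001]
t: 13.92
ee_pos: [0.67, -0.0817, 0.0874]
eef_rot: [-0.055, 0.998, -0.0, -0.001]
wrist_force: [0.4, -0.7, -1.2]
grip_width: 0.375
finger_force: 30.0
[[-0.10934813483127546, 0.9683013405786286, 0.2245784923864023, 0.6055893503444166], [0.9940027665530171, 0.10679764596111613, 0.02351091027819774, -0.08869377396433543], [-0.0012188083797614396, 0.2258025169274962, -0.9741723347823726, 0.2424148585619988], [0.0, 0.0, 0.0, 1.0]]
```

View pics/w6.png

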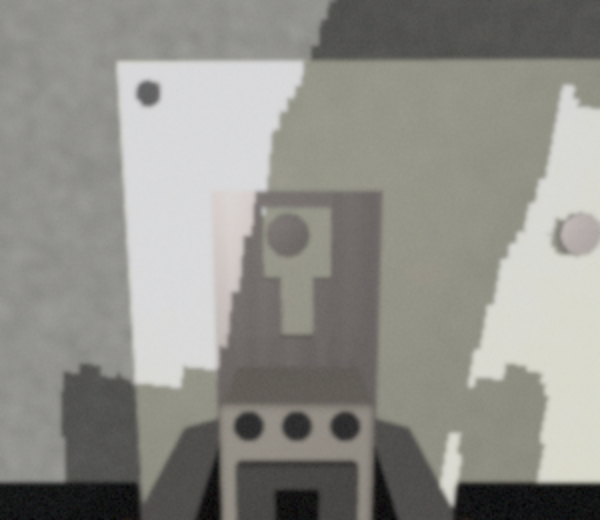

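The entry hole is centred at (278.5,140.8) and the stud head at (274,137.5).

Run:
```python
from h import *
c=cam('wrist'); s=ctrl.state()
h=px2w(278.5,140.75,s['ee_pos'][2]-.0336,c); st=px2w(274,137.5,.0185,c); d=st-h
Rm=R.from_quat(s['eef_rot']).as_matrix(); d[2]=0
print(h,st,'tool shift cm',(Rm.T@d*100).round(2),s['ee_pos'],'yaw',np.degrees(np.arctan2(-Rm[1,0],-Rm[0,0])))
```

```text
[ 0.6144858  -0.0876651   0.05393401] [ 0.6143718  -0.09060416  0.0185    ] tool shift cm [ 0.04 -0.29  0.  ] [ 0.67029495 -0.08172227  0.08753401] yaw 6.290281260196643
```

```bash
python3 -m crank '[3,0,-0.29,0.3,0,0,0, 3,0,-0.29,1.2,0,0,0, 3,0,-0.29,2.2,0,0,0, 3,0,-0.29,3.2,0,0,0, 3,0,-0.29,3.6,0,0,0]' 30 |grep -E 'ee|force'
python3 -m crank '[3,0,0,0.2,0,0,0, 3,0,0,0.4,0,0,0, 3,0,0,0.55,0,0,0, 3,0,0,0.65,0,0,0, 3,0,0,0.65,0,0,0]' 30|grep -E 'ee|force'
```

```text
ee_pos: [0.6705, -0.0833, 0.0489]
eef_rot: [-0.056, 0.998, 0.0, -0.002]
wrist_force: [-0.2, -0.1, -1.8]
finger_force: 30.0
ee_pos: [0.6724, -0.0833, 0.0457]
eef_rot: [-0.056, 0.998, -0.0, 0.0]
wrist_force: [-0.6, 1.2, 1.9]
finger_force: 30.0
```

```bash
python3 -m crank '[3,0.4,0,0,0,0,0, 3,0.9,0,0,0,0,0, 3,1.4,0,0,0,0,0, 3,1.9,0,0,0,0,0, 3,2.2,0,0,0,0,0]' 30 |grep -E 'ee|force'
python3 -m crank '[3,0.1,0,0,0,0,0, 3,0.2,0,0,0,0,0, 3,0.3,0,0,0,0,0, 3,0.4,0,0,0,0,0, 3,0.4,0,0,0,0,0]' 30|grep -E 'ee|force'
```

```text
ee_pos: [0.6506, -0.0862, 0.0457]
eef_rot: [-0.055, 0.998, -0.0, 0.001]
wrist_force: [2.5, 0.2, 2.7]
finger_force: 30.0
ee_pos: [0.6475, -0.0863, 0.0457]
eef_rot: [-0.056, 0.998, -0.0, 0.001]
wrist_force: [3.7, 0.2, 6.2]
finger_force: 30.0
```

```bash
python3 -m crank '[3,0.1,0,0,0,0,0, 3,0.2,0,0,0,0,0, 3,0.2,0,0,0,0,0, 3,0.2,0,0,0,0,0, 3,0.2,0,0,0,0,0]' 30|grep -E 'ee|force'
python3 -m crank '[6.5,0,0,0,0,0,0, 6.5,0,0,0,0,0,0, 6.5,0,0,0,0,0,0, 6.5,0,0,0,0,0,0, 6.5,0,0,0,0,0,0]' 30 |grep -E 'ee|force|grip'
python3 -m crank '[6.5,0,0,-0.5,0,0,0, 6.5,0,0,-3,0,0,0, 6.5,0,0,-7,0,0,0, 6.5,0,0,-11,0,0,0, 6.5,0,0,-14,0,0,0]' 30 |grep -E 'ee|force|grip'
python3 -m crank '[9.4,0,-3,-3,0,0,0, 9.4,0,-6,-5,0,0,0, 9.4,0,-9,-5,0,0,0, 9.4,0,-12,-5,0,0,0, 9.4,0,-12,-5,0,0,0]' 30 |grep -E 'ee|force|grip'
python3 -m crank '[9.4,0,0,0,0,0,0, 9.4,0,0,0,0,0,0, 9.4,0,0,0,0,0,0, 9.4,0,0,0,0,0,0, 9.4,0,0,0,0,0,0]' 30 |grep -E 'ee|force|grip'
python3 - <<'E'
from h import *
c=cam('wrist'); print(c[1].tolist())
f=ctrl.grab_frame('wrist'); cv2.imwrite('pics/w7.png',f)
for k,z in [('key',.087),('key_rest',.045),('breaker',.06),('test_button',.07),('lever',.09)]:det(k,'wrist',c,z,2)
E
```

```text
ee_pos: [0.6457, -0.0865, 0.0457]
eef_rot: [-0.056, 0.998, -0.0, 0.001]
wrist_force: [4.4, -0.6, 6.6]
finger_force: 30.0
ee_pos: [0.6434, -0.0865, 0.0443]
eef_rot: [-0.056, 0.998, 0.0, -0.001]
wrist_force: [-0.4, -0.4, 0.2]
grip_width: 0.683
finger_force: 0.0
ee_pos: [0.645, -0.0867, 0.1883]
eef_rot: [-0.056, 0.998, -0.0, 0.001]
wrist_force: [0.4, 0.2, -0.5]
grip_width: 0.69
finger_force: 0.0
ee_pos: [0.6564, -0.2153, 0.2358]
eef_rot: [-0.051, 0.999, -0.003, 0.0]
wrist_force: [-0.2, -0.5, -0.2]
grip_width: 0.988
finger_force: 0.0
ee_pos: [0.6578, -0.2042, 0.235]
eef_rot: [-0.057, 0.998, 0.0, -0.0]
wrist_force: [-0.1, -0.5, -0.0]
grip_width: 0.999
finger_force: 0.0
[[-0.11264979872372669, 0.9674881497059423, 0.22644359789155752, 0.5931321490661507], [0.9936347470572054, 0.10971094431021626, 0.025563609665328633, -0.2116048873093741], [-0.00011085154277196442, 0.22788196259715285, -0.973688758708245, 0.3898629054037228], [0.0, 0.0, 0.0, 1.0]]
key conf0.84 rect [188, 98, 36, 46] mean [ 0.5991 -0.2737] box c [ 0.6007 -0.272 ] size [0.0226 0.0415] ang 70.1
key_rest conf0.56 rect [188, 95, 53, 54] mean [ 0.5975 -0.271 ] box c [ 0.5989 -0.2751] size [0.0492 0.0544] ang 2.9
breaker conf0.68 rect [80, 0, 112, 40] mean [ 0.5162 -0.3465] box c [ 0.5177 -0.3471] size [0.0307 0.099 ] ang 6.5
test_button conf0.68 rect [330, 103, 230, 153] mean [ 0.6267 -0.0454] box c [ 0.6281 -0.0407] size [0.1446 0.2315] ang 6.5
```

View pics/w7.png

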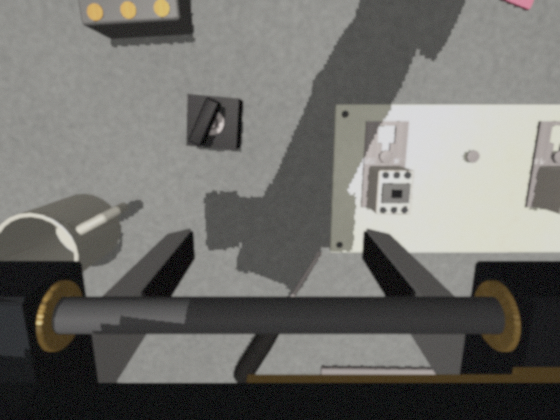

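Both contactors look home: B's stud is at (387,157) and A is at (550,150). The key's bar is at about (206,121) in its rest at (215,122). I'll go above it for a close look.

```bash
python3 -m crank '[5,1.5,-1.5,1,0,0,0.1, 5,3,-3,3,0,0,0.2, 5,4.5,-4.5,5,0,0,0.3, 5,6.5,-6.1,7,0,0,0.4, 5,6.5,-6.1,7,0,0,0.46]' 30 |grep ee
python3 -m crank '[5,0,0,0,0,0,0, 5,0,0,0,0,0,0, 5,0,0,0,0,0,0, 5,0,0,0,0,0,0, 5,0,0,0,0,0,0]' 30|grep ee
python3 - <<'E'
from h import *
c=cam('wrist'); np.save('c8.npy',c[1])
f=ctrl.grab_frame('wrist'); cv2.imwrite('pics/w8.png',f[60:360,80:480])
for k,z in [('key',.087),('key_rest',.045)]:det(k,'wrist',c,z,2)
print(ctrl.state()['ee_pos'])
E
```

```text
ee_pos: [0.5927, -0.2785, 0.1611]
eef_rot: [0.179, 0.984, -0.001, -0.005]
ee_pos: [0.6008, -0.2729, 0.1656]
eef_rot: [0.172, 0.985, 0.0, 0.001]
key conf0.71 rect [258, 186, 28, 59] mean [ 0.5956 -0.2757] box c [ 0.5972 -0.2759] size [0.0198 0.0435] ang 70.1
key conf0.41 rect [78, 40, 45, 33] mean [ 0.4626 -0.3432] box c [ 0.4624 -0.3429] size [0.0115 0.0281] ang 10.0
key_rest conf0.68 rect [234, 161, 73, 80] mean [ 0.5936 -0.2762] box c [ 0.5964 -0.2771] size [0.0549 0.0509] ang 1.6
key_rest conf0.65 rect [433, 93, 112, 122] mean [ 0.6265 -0.0996] box c [ 0.6231 -0.0979] size [0.105  0.0609] ang 6.3
[ 0.60021954 -0.27327574  0.16527395]
```

View pics/w8.png

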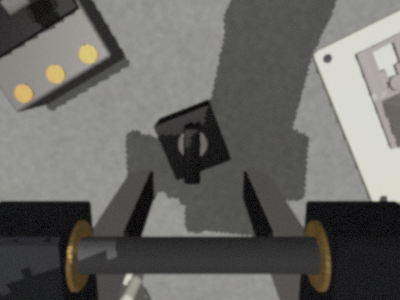

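```bash
python3 -m crank '[5,0.2,-0.35,2,0,0,0, 5,0.2,-0.35,4,0,0,0, 5,0.2,-0.35,6,0,0,0, 5,0.2,-0.35,7.5,0,0,0, 5,0.2,-0.35,8.2,0,0,0]' 30 |grep ee
python3 -m crank '[0.5,0,0,0,0,0,0, 0.5,0,0,0,0,0,0, 0.5,0,0,0,0,0,0, 0.5,0,0,0,0,0,0, 0.5,0,0,0,0,0,0]' 40|grep ee
python3 -m crank '[0.5,0,0,0,0,0,0, 0.5,0,0,0,0,0,0, 0.5,0,0,0,0,0,0, 0.5,0,0,0,0,0,0, 0.5,0,0,0,0,0,0]' 40
```

```text
ee_pos: [0.5956, -0.2755, 0.0808]
eef_rot: [0.173, 0.985, 0.0, -0.002]
ee_pos: [0.5974, -0.2765, 0.084]
eef_rot: [0.173, 0.985, -0.0, 0.001]
t: 20.25
ee_pos: [0.5972, -0.2764, 0.0837]
eef_rot: [0.174, 0.985, -0.0, 0.001]
wrist_force: [-0.3, 0.3, 6.4]
grip_width: 0.133
finger_force: 40.0
```

```bash
python3 -m crank '[0.5,0,0,-1,0,0,0, 0.5,0,0,-3,0,0,0, 0.5,0,0,-6,0,0,0, 0.5,0,0,-9,0,0,0, 0.5,0,0,-10.5,0,0,0]' 40 |grep -E 'ee|force'
python3 -m crank '[0.5,1.2,2.6,0,0,0,0, 0.5,2.9,6,0,0,0,0, 0.5,4.6,9.7,0,0,0,0, 0.5,6.4,13.5,0,0,0,0, 0.5,8.4,17.6,0,0,0,0]' 40 |grep ee
python3 -m crank '[0.5,1.7,3.5,0,0,0,0, 0.5,3.4,7,0,0,0,0, 0.5,5,10.5,0,0,0,0, 0.5,6.7,14,0,0,0,0, 0.5,8.4,17.6,0,0,0,0]' 40 |grep ee
python3 -m crank '[0.5,1.7,3.5,0,0,0,0, 0.5,3.4,7,0,0,0,0, 0.5,5,10.5,0,0,0,0, 0.5,6.7,14,0,0,0,0, 0.5,8.4,17.6,0,0,0,0]' 40 |grep ee
python3 -m crank '[0.5,1.4,2.9,0,0,0,-0.08, 0.5,1.4,2.9,0,0,0,-0.18, 0.5,1.4,2.9,0,0,0,-0.28, 0.5,1.4,2.9,0,0,0,-0.35, 0.5,1.4,2.9,0,0,0,-0.35]' 40 |grep ee
python3 -m crank '[0.5,0,0,0,0,0,0, 0.5,0,0,0,0,0,0, 0.5,0,0,0,0,0,0, 0.5,0,0,0,0,0,0, 0.5,0,0,0,0,0,0]' 40
python3 - <<'E'
from h import *
c=cam('wrist'); np.save('c9.npy',c[1])
f=ctrl.grab_frame('wrist'); cv2.imwrite('pics/w9full.png',f)
for k,z in [('switch',.045),('switch_core',.045)]:det(k,'wrist',c,z,2)
u,v=w2px([.467,.338,.045],c).astype(int); print(u,v)
u=np.clip(u,60,500);v=np.clip(v,60,360);g=f[v-60:v+60,u-60:u+60]; print(u,v); cv2.imwrite('pics/w9.png',np.hstack([cv2.resize(f,(373,280)),cv2.resize(g,(280,280),interpolation=2)]))
E
```

```text
ee_pos: [0.5979, -0.2769, 0.1917]
eef_rot: [0.174, 0.985, -0.001, 0.002]
wrist_force: [1.4, -0.1, -0.5]
finger_force: 40.0
ee_pos: [0.5777, -0.0848, 0.1882]
eef_rot: [0.174, 0.985, 0.0, -0.0]
ee_pos: [0.5589, 0.1092, 0.1883]
eef_rot: [0.174, 0.985, -0.0, -0.0]
ee_pos: [0.5401, 0.3033, 0.1882]
eef_rot: [0.174, 0.985, -0.0, -0.0]
ee_pos: [0.5373, 0.3338, 0.188]
eef_rot: [-0.002, 1.0, -0.0, -0.0]
t: 22.75
ee_pos: [0.5375, 0.3338, 0.188]
eef_rot: [-0.0, 1.0, -0.0, -0.0]
wrist_force: [-0.2, -0.4, -0.0]
grip_width: 0.133
finger_force: 40.0
switch conf0.78 rect [230, 65, 109, 106] mean [0.4669 0.3402] box c [0.4688 0.3401] size [0.0901 0.0902] ang 0.0
switch_core conf0.48 rect [277, 109, 15, 18] mean [0.4683 0.3393] box c [0.4684 0.3397] size [0.0161 0.0123] ang 72.0
switch_core conf0.24 rect [1, 205, 85, 92] mean [0.5974 0.1163] box c [0.5924 0.1092] size [0.0885 0.0725] ang 5.7
283 117
283 117
```

View pics/w9.png

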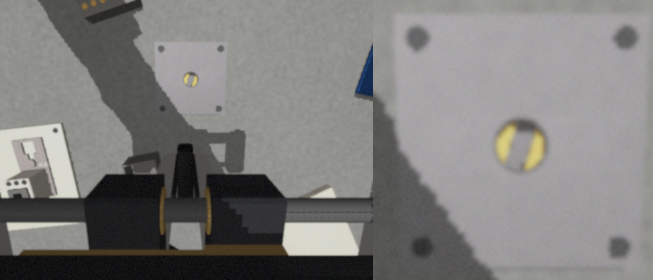

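The switch mouth shows at about (287,119). The slot tilts roughly 15° (top to the right), so its yaw is about -0.27. I'll measure it from the brass mask.

Run:
```python
from h import *
c=cam('wrist'); f=cv2.imread('pics/w9full.png').astype(int); g=f[100:140,265:310]
m=((g[...,2]-g[...,0])>50); v,u=np.nonzero(m); u=u+265;v=v+100
P=np.array([px2w(a,b,.0365,c)[:2] for a,b in zip(u,v)]); print(len(P),P.mean(0))
# two blobs split
n,l,st,ce=cv2.connectedComponentsWithStats(m.astype(np.uint8)); print(st[1:],ce[1:])
C=[px2w(x+265,y+100,.0365,c)[:2] for (x,y),s in zip(ce[1:],st[1:]) if s[4]>15]
d=C[1]-C[0]; print(C,'perp yaw',np.degrees(np.arctan2(-d[0],d[1])))
# rim ellipse: darker ring incl. core
gr=cv2.cvtColor(cv2.imread('pics/w9full.png'),cv2.COLOR_BGR2HSV)[100:140,265:310]
mm=(gr[...,1]>60)|(gr[...,2]<90); mm[:5]=0; v,u=np.nonzero(mm); print('rim box',u.min()+265,u.max()+265,v.min()+100,v.max()+100, px2w((u.min()+u.max()+1)/2+265,(v.min()+v.max()+1)/2+100,.045,c))
for r in mm.astype(int): print(''.join('.#'[x] for x in r))
```

```text
152 [0.4685425  0.34040145]
[[11 10  8 16 76]
 [23 13  8 17 76]] [[14.15789474 17.07894737]
 [27.15789474 21.42105263]]
[array([0.46668938, 0.33469437]), array([0.47037683, 0.34611362])] perp yaw -17.896078666799745
rim box 276 296 109 129 [0.46884454 0.34093546 0.045     ]
.............................................
.............................................
.............................................
.............................................
.............................................
.............................................
.............................................
.............................................
.............................................
..................#..........................
...............#####.#####...................
..............######..#####..................
.............#######........#................
.............######........###...............
............######.........####..............
............######.........####..............
...........#######........######.............
...........######.........######...........
[... 314 characters left out ...]
..........
.............##.........######...............
.......................#######...............
.......................######................
.......................####..................
.......................###...................
.............................................
.............................................
.............................................
.............................................
.............................................
.............................................
.............................................
.............................................
.............................................
.............................................
```

```bash
python3 - <<'E'
from h import *
c=cam('wrist'); s=ctrl.state(); Rm=R.from_quat(s['eef_rot']).as_matrix()
for x in (.021,-.021):
  for z in (-.0033,.0167): print(x,z,w2px(s['ee_pos']+Rm@np.array([x,0,z]),c).round(1))
g=cv2.cvtColor(cv2.imread('pics/w9full.png'),cv2.COLOR_BGR2GRAY)
print(g[195:290,270:286:3].T.tolist())
E
python3 -m crank '[0.5,2,0.2,0,0,0,0.08, 0.5,4,0.4,0,0,0,0.16, 0.5,6,0.69,0,0,0,0.24, 0.5,6.88,0.69,0,0,0,0.312, 0.5,6.88,0.69,0,0,0,0.312]' 40 |grep ee
python3 -m crank '[0.5,0,0,1.5,0,0,0, 0.5,0,0,3.5,0,0,0, 0.5,0,0,5,0,0,0, 0.5,0,0,6,0,0,0, 0.5,0,0,6,0,0,0]' 40
python3 -m crank '[0.5,0,0,0,0,0,0, 0.5,0,0,0,0,0,0, 0.5,0,0,0,0,0,0, 0.5,0,0,0,0,0,0, 0.5,0,0,0,0,0,0]' 40
python3 -c "
from h import *
print(tool([.4687,.3407,.1137]))"
```

```text
0.021 -0.0033 [277.9 221.3]
0.021 0.0167 [278.  210.5]
-0.021 -0.0033 [278.  303.2]
-0.021 0.0167 [278.  284.5]
[[85, 83, 85, 85, 85, 84, 80, 79, 81, 83, 83, 83, 81, 86, 80, 84, 84, 83, 81, 77, 63, 39, 14, 10, 16, 15, 9, 12, 4, 13, 12, 16, 24, 24, 22, 25, 28, 20, 30, 21, 24, 20, 20, 23, 27, 26, 28, 27, 17, 18, 23, 22, 21, 24, 26, 23, 17, 25, 27, 25, 26, 23, 24, 22, 29, 28, 32, 21, 23, 17, 26, 23, 20, 22, 17, 14, 25, 19, 23, 25, 29, 21, 13, 14, 18, 15, 22, 16, 22, 19, 28, 23, 21, 20, 21], [87, 88, 87, 83, 83, 83, 82, 81, 80, 79, 80, 80, 85, 85, 84, 86, 82, 85, 81, 73, 52, 36, 14, 1, 7, 6, 9, 21, 13, 11, 9, 18, 20, 28, 27, 21, 26, 17, 29, 31, 21, 23, 21, 24, 20, 20, 26, 26, 24, 25, 11, 26, 21, 27, 28, 25, 22, 20, 22, 28, 20, 24, 22, 26, 17, 19, 26, 27, 21, 15, 19, 25, 28, 21, 14, 20, 26, 28, 14, 22, 21, 21, 23, 18, 14, 18, 19, 13, 19, 11, 13, 9, 24, 20, 19], [86, 87, 84, 83, 83, 82, 86, 82, 81, 83, 82, 84, 83, 86, 85, 85, 87, 85, 80, 71, 49, 20, 16, 4, 3, 22, 8, 11, 6, 10, 21, 19, 20, 23, 25, 23, 18, 26, 22, 24, 22, 21, 23, 15, 25, 22, 20, 24, 27, 22, 17, 19, 23, 17, 18, 26, 20, 25, 18
[... 954 characters left out ...]
83, 81, 83, 85, 81, 71, 53, 35, 22, 15, 16, 13, 19, 14, 11, 13, 7, 8, 20, 17, 27, 18, 24, 20, 12, 14, 21, 21, 29, 26, 13, 14, 23, 16, 13, 18, 18, 11, 9, 17, 16, 21, 23, 19, 15, 17, 7, 11, 7, 27, 18, 18, 24, 22, 17, 19, 20, 9, 18, 21, 14, 19, 22, 1, 13, 14, 22, 16, 20, 18, 23, 11, 19, 13, 10, 14, 11, 24, 14, 20, 21]]
ee_pos: [0.4661, 0.3415, 0.188]
eef_rot: [0.154, 0.988, -0.0, -0.001]
t: 23.73
ee_pos: [0.4685, 0.3397, 0.126]
eef_rot: [0.154, 0.988, -0.001, -0.001]
wrist_force: [-0.5, -0.6, -1.0]
grip_width: 0.132
finger_force: 40.0
t: 24.15
ee_pos: [0.4691, 0.3409, 0.1286]
eef_rot: [0.155, 0.988, 0.0, 0.0]
wrist_force: [0.3, -0.6, -0.4]
grip_width: 0.13
finger_force: 40.0
[ 0.03 -0.03  1.49]
```

The bar's front edge sits about 2 mm further towards tool -x than the grip centre, so I'll correct by +0.2 cm and enter the mouth gently.

```bash
python3 -m crank '[0.5,0.2,0,0.4,0,0,0, 0.5,0.2,0,0.8,0,0,0, 0.5,0.2,0,1.2,0,0,0, 0.5,0.2,0,1.6,0,0,0, 0.5,0.2,0,1.8,0,0,0]' 40|grep -E 'ee|force'
python3 -m crank '[0.5,0,0,0.1,0,0,0, 0.5,0,0,0.2,0,0,0, 0.5,0,0,0.3,0,0,0, 0.5,0,0,0.4,0,0,0, 0.5,0,0,0.4,0,0,0]' 40|grep -E 'ee|force'
```

```text
ee_pos: [0.4665, 0.341, 0.1091]
eef_rot: [0.155, 0.988, -0.0, -0.0]
wrist_force: [0.3, 0.1, -1.5]
finger_force: 40.0
ee_pos: [0.4668, 0.3412, 0.1059]
eef_rot: [0.155, 0.988, -0.0, -0.0]
wrist_force: [-0.5, 0.9, -0.3]
finger_force: 40.0
```

Now it is just above the core, so I'll press on.

```bash
python3 -m crank '[0.5,0,0,0.1,0,0,0, 0.5,0,0,0.2,0,0,0, 0.5,0,0,0.3,0,0,0, 0.5,0,0,0.4,0,0,0, 0.5,0,0,0.4,0,0,0]' 40|grep -E 'ee|force'
```

```text
ee_pos: [0.4667, 0.3412, 0.1018]
eef_rot: [0.155, 0.988, -0.0, -0.0]
wrist_force: [0.3, -0.8, -0.4]
finger_force: 40.0
```

```bash
python3 -m crank '[0.5,0,0,0.15,0,0,0, 0.5,0,0,0.3,0,0,0, 0.5,0,0,0.45,0,0,0, 0.5,0,0,0.6,0,0,0, 0.5,0,0,0.65,0,0,0]' 40|grep -E 'ee|force'
```

```text
ee_pos: [0.4667, 0.3412, 0.0952]
eef_rot: [0.155, 0.988, -0.0, -0.0]
wrist_force: [0.3, -0.6, 1.9]
finger_force: 40.0
```

```bash
python3 -c "
from plant import ctrl; print(ctrl.state()['qpos'].round(3))"
python3 -m crank '[0.5,0,0.02,0,0,0,0.1, 0.5,0,0.04,0,0,0,0.2, 0.5,-0.01,0.06,0,0,0,0.3, 0.5,-0.02,0.08,0,0,0,0.4, 0.5,-0.03,0.1,0,0,0,0.5]' 40
python3 -c "
from plant import ctrl; print(ctrl.state()['qpos'].round(3), ctrl.state()['wrist_torque'])"
```

```text
[-0.758  0.71   0.123  1.841 -0.142  0.6    0.713]
t: 26.23
ee_pos: [0.4671, 0.3418, 0.0953]
eef_rot: [0.397, 0.918, -0.0, -0.0]
wrist_force: [-0.8, -0.1, 0.9]
grip_width: 0.132
finger_force: 40.0
[-0.846  0.724  0.263  1.841 -0.302  0.617  0.357] [-0.25588664  0.23786525  0.10698398]
```

```bash
python3 -m crank '[0.5,0,0.02,0,0,0,0.1, 0.5,0,0.04,0,0,0,0.2, 0.5,-0.01,0.06,0,0,0,0.3, 0.5,-0.02,0.08,0,0,0,0.4, 0.5,-0.03,0.1,0,0,0,0.5]' 40 |grep -E 'ee|force'
python3 -c "
from plant import ctrl; print(ctrl.state()['wrist_torque'])"
python3 -m crank '[0.5,0,0.02,0,0,0,0.1, 0.5,0,0.04,0,0,0,0.2, 0.5,-0.01,0.06,0,0,0,0.3, 0.5,-0.02,0.08,0,0,0,0.4, 0.5,-0.03,0.09,0,0,0,0.45]' 40 |grep -E 'ee|force'
python3 -c "
from plant import ctrl; print(ctrl.state()['wrist_torque'],ctrl.state()['qpos'].round(2))"
```

```text
ee_pos: [0.4677, 0.3423, 0.0953]
eef_rot: [0.611, 0.791, -0.001, -0.0]
wrist_force: [-2.0, -1.7, -0.9]
finger_force: 40.0
[-0.21447327  0.3129913   0.12409065]
ee_pos: [0.4685, 0.3425, 0.0953]
eef_rot: [0.772, 0.635, -0.001, -0.0]
wrist_force: [-1.7, -0.9, 0.2]
finger_force: 40.0
[-0.13998827  0.48328943  0.09025037] [-1.    0.77  0.53  1.84 -0.59  0.69 -0.33]
```

```bash
python3 -m crank '[0.5,0,0.01,0,0,0,0.07, 0.5,0,0.02,0,0,0,0.14, 0.5,0,0.03,0,0,0,0.2, 0.5,0,0.03,0,0,0,0.2, 0.5,0,0.03,0,0,0,0.2]' 40 |grep -E 'ee|force'
python3 -c "
from plant import ctrl; print(ctrl.state()['wrist_torque'],ctrl.state()['qpos'].round(2))"
```

```text
ee_pos: [0.4688, 0.3426, 0.0953]
eef_rot: [0.83, 0.558, -0.001, -0.0]
wrist_force: [-1.9, -0.5, 0.8]
finger_force: 40.0
[-0.20269921  0.60864579  0.10441185] [-1.03  0.79  0.58  1.84 -0.64  0.71 -0.47]
```

```bash
python3 -m crank '[0.5,0,0.01,0,0,0,0.05, 0.5,0,0.02,0,0,0,0.1, 0.5,0,0.03,0,0,0,0.15, 0.5,0,0.03,0,0,0,0.15, 0.5,0,0.03,0,0,0,0.15]' 40 |grep -E 'ee|force|grip'
python3 -c "
from plant import ctrl; print(ctrl.state()['wrist_torque'],ctrl.state()['qpos'].round(2))"
```

```text
ee_pos: [0.4691, 0.3426, 0.0953]
eef_rot: [0.869, 0.494, -0.001, -0.0]
wrist_force: [-2.2, -1.2, 1.2]
grip_width: 0.136
finger_force: 40.4
[-0.08772283  0.79426865  0.3995251 ] [-1.05  0.8   0.62  1.84 -0.68  0.73 -0.59]
```

The torque rose to 0.40 N m, so the core is at its stop. I'll relieve it, withdraw, turn back and check the slot.

```bash
python3 -m crank '[0.5,0,0,0,0,0,-0.1, 0.5,0,0,0,0,0,-0.15, 0.5,0,0,-0.5,0,0,-0.15, 0.5,0,0,-1.2,0,0,-0.15, 0.5,0,0,-2,0,0,-0.15]' 40 |grep -E 'ee|force|grip'
python3 -m crank '[0.5,0,0,-1.5,0,0,0, 0.5,0,0,-4,0,0,-0.1, 0.5,0,0,-6.5,0,0,-0.2, 0.5,0,0,-8.5,0,0,-0.32, 0.5,0,0,-8.5,0,0,-0.44]' 40 |grep -E 'ee|force|grip'
python3 -m crank '[0.5,0,0,0,0,0,-0.12, 0.5,0,0,0,0,0,-0.24, 0.5,0,0,0,0,0,-0.36, 0.5,0,0,0,0,0,-0.48, 0.5,0,0,0,0,0,-0.6]' 40 |grep -E 'ee|force|grip'
python3 -m crank '[0.5,-1,1.2,0,0,0,-0.12, 0.5,-2,2.4,0,0,0,-0.24, 0.5,-3,3.6,0,0,0,-0.36, 0.5,-3.9,4.5,0,0,0,-0.48, 0.5,-3.9,4.5,0,0,0,-0.57]' 40 |grep -E 'ee|force|grip'
python3 -m crank '[0.5,0,0,0,0,0,0, 0.5,0,0,0,0,0,0, 0.5,0,0,0,0,0,0, 0.5,0,0,0,0,0,0, 0.5,0,0,0,0,0,0]' 40 |grep -E 'ee|force|grip'
python3 - <<'E'
from h import *
c=cam('wrist'); F=ctrl.grab_frame('wrist'); cv2.imwrite('pics/w10.png',F); f=F.astype(int)
u0,v0=w2px([.4687,.3407,.0365],c).astype(int); print(u0,v0)
g=f[v0-20:v0+20,u0-20:u0+20]; m=((g[...,2]-g[...,0])>50).astype(np.uint8)
n,l,st,ce=cv2.connectedComponentsWithStats(m); C=[px2w(x+u0-20,y+v0-20,.0365,c)[:2] for (x,y),s in zip(ce[1:],st[1:]) if s[4]>15]
d=C[1]-C[0]; print(len(C),C,'slot yaw',np.degrees(np.arctan2(-d[0],d[1])))
s=ctrl.state(); print(s['ee_pos'],tool([.5972,-.2764,s['ee_pos'][2]]),s['eef_rot'])
E
```

```text
ee_pos: [0.4707, 0.3422, 0.1161]
eef_rot: [0.831, 0.556, 0.0, 0.0]
wrist_force: [0.4, -0.6, -0.2]
grip_width: 0.132
finger_force: 40.0
ee_pos: [0.4737, 0.3433, 0.2061]
eef_rot: [0.688, 0.726, 0.005, 0.002]
wrist_force: [0.6, 0.0, 0.2]
grip_width: 0.132
finger_force: 40.0
ee_pos: [0.4713, 0.3423, 0.2021]
eef_rot: [0.443, 0.897, 0.001, 0.001]
wrist_force: [0.3, -0.0, -1.7]
grip_width: 0.133
finger_force: 40.0
ee_pos: [0.5339, 0.3369, 0.2021]
eef_rot: [0.174, 0.985, 0.001, 0.003]
wrist_force: [0.5, 0.1, 0.1]
grip_width: 0.13
finger_force: 40.0
ee_pos: [0.529, 0.3389, 0.2007]
eef_rot: [0.175, 0.985, 0.0, 0.0]
wrist_force: [0.8, 0.4, -1.2]
grip_width: 0.132
finger_force: 40.0
257 132
2 [array([0.46266208, 0.34063112]), array([0.47462937, 0.33996844])] slot yaw -93.1694854538682
[0.52903663 0.3388542  0.20063401] [-27.56 -55.43   0.  ] [1.74631882e-01 9.84633789e-01 1.07360397e-05 8.90312931e-05]
```

The slot now lies at -93°, turned 1.31 rad, so the switch is on. I'll carry the key back to the rest.

```bash
python3 -m crank '[0.5,-1.2,-2.6,0,0,0,0, 0.5,-2.9,-6,0,0,0,0, 0.5,-4.8,-9.7,0,0,0,0, 0.5,-6.8,-13.7,0,0,0,0, 0.5,-8.8,-17.7,0,0,0,0]' 40 >/dev/null
python3 -m crank '[0.5,-1.8,-3.5,0,0,0,0, 0.5,-3.5,-7,0,0,0,0, 0.5,-5.3,-10.6,0,0,0,0, 0.5,-7,-14.1,0,0,0,0, 0.5,-8.8,-17.7,0,0,0,0]' 40 >/dev/null
python3 -m crank '[0.5,-1.8,-3.5,0,0,0,0, 0.5,-3.5,-7,0,0,0,0, 0.5,-5.3,-10.6,0,0,0,0, 0.5,-7,-14.1,0,0,0,0, 0.5,-8.8,-17.7,0,0,0,0]' 40 >/dev/null
python3 -m crank '[0.5,-1.1,-2.3,0,0,0,0, 0.5,-1.1,-2.3,0,0,0,0, 0.5,-1.1,-2.3,0,0,0,0, 0.5,-1.1,-2.3,0,0,0,0, 0.5,-1.1,-2.3,0,0,0,0]' 40 |grep ee
python3 -m crank '[0.5,0,0,0.5,0,0,0, 0.5,0,0,1.5,0,0,0, 0.5,0,0,3,0,0,0, 0.5,0,0,4.5,0,0,0, 0.5,0,0,5.5,0,0,0]' 40 |grep ee
python3 -m crank '[0.5,0,0,0,0,0,0, 0.5,0,0,0,0,0,0, 0.5,0,0,0,0,0,0, 0.5,0,0,0,0,0,0, 0.5,0,0,0,0,0,0]' 40 |grep -E 'ee|force'
python3 -c "
from h import *
c=cam('wrist'); F=ctrl.grab_frame('wrist'); cv2.imwrite('pics/w11.png',F[60:360,80:480])
print(tool([.5972,-.2764,.0837])); det('key_rest','wrist',c,.045,1); print(w2px([.5972,-.2764,.045],c))"
```

```text
ee_pos: [0.5969, -0.2677, 0.2003]
eef_rot: [0.173, 0.985, 0.001, -0.0]
ee_pos: [0.5957, -0.2687, 0.1433]
eef_rot: [0.174, 0.985, 0.0, -0.001]
ee_pos: [0.597, -0.2704, 0.1463]
eef_rot: [0.175, 0.985, -0.0, 0.001]
wrist_force: [-0.3, -0.6, 0.0]
finger_force: 40.0
[-0.22 -0.56  6.26]
key_rest conf0.73 rect [1, 0, 195, 182] mean [ 0.463 -0.364] box c [ 0.4574 -0.365 ] size [0.1357 0.1052] ang 9.7
[270.70458989 212.17742344]
```

```bash
python3 -m crank '[0.5,-0.2,-0.56,0,0,0,0, 0.5,-0.2,-0.56,0.8,0,0,0, 0.5,-0.2,-0.56,1.6,0,0,0, 0.5,-0.2,-0.56,2.4,0,0,0, 0.5,-0.2,-0.56,2.6,0,0,0]' 40 |grep ee
python3 -m crank '[0.5,0,0,0,0,0,0, 0.5,0,0,0,0,0,0, 0.5,0,0,0,0,0,0, 0.5,0,0,0,0,0,0, 0.5,0,0,0,0,0,0]' 40 |grep -E 'ee|force'
python3 -c "
from h import *
print(tool([.5972,-.2764,.0837]))"
```

```text
ee_pos: [0.5952, -0.2754, 0.1171]
eef_rot: [0.175, 0.985, 0.001, -0.002]
ee_pos: [0.5967, -0.2762, 0.1198]
eef_rot: [0.175, 0.985, -0.0, 0.0]
wrist_force: [0.2, 0.9, -0.9]
finger_force: 40.0
[-0.06 -0.    3.61]
```

```bash
python3 -m crank '[0.5,-0.05,0,0.3,0,0,0, 0.5,-0.05,0,0.5,0,0,0, 0.5,-0.05,0,0.7,0,0,0, 0.5,-0.05,0,0.9,0,0,0, 0.5,-0.05,0,1.0,0,0,0]' 40 |grep -E 'ee|force'
python3 -m crank '[0.5,0,0,0.2,0,0,0, 0.5,0,0,0.5,0,0,0, 0.5,0,0,0.8,0,0,0, 0.5,0,0,1.1,0,0,0, 0.5,0,0,1.2,0,0,0]' 40 |grep -E 'ee|force'
```

```text
ee_pos: [0.5967, -0.2761, 0.109]
eef_rot: [0.174, 0.985, 0.0, -0.0]
wrist_force: [-1.0, -0.2, -0.2]
finger_force: 40.0
ee_pos: [0.5965, -0.2761, 0.0967]
eef_rot: [0.175, 0.985, 0.0, -0.0]
wrist_force: [0.2, 0.2, -0.9]
finger_force: 40.0
```

```bash
python3 -m crank '[0.5,0,0,0.3,0,0,0, 0.5,0,0,0.6,0,0,0, 0.5,0,0,0.9,0,0,0, 0.5,0,0,1.2,0,0,0, 0.5,0,0,1.25,0,0,0]' 40 |grep -E 'ee|force'
python3 -m crank '[4,0,0,0,0,0,0, 4,0,0,0,0,0,0, 4,0,0,0,0,0,0, 4,0,0,0,0,0,0, 4,0,0,0,0,0,0]' 30 |grep -E 'ee|force|grip'
python3 -m crank '[4.5,0,0,-0.5,0,0,0, 4.5,0,0,-2.5,0,0,0, 4.5,0,0,-5.5,0,0,0, 4.5,0,0,-9,0,0,0, 4.5,0,0,-12,0,0,0]' 30 |grep -E 'ee|force|grip'
python3 -m crank '[4.5,0,0,0,0,0,0, 4.5,0,0,0,0,0,0, 4.5,0,0,0,0,0,0, 4.5,0,0,0,0,0,0, 4.5,0,0,0,0,0,0]' 30 |grep -E 'ee|force|grip'
python3 - <<'E'
from h import *
c=cam('wrist'); F=ctrl.grab_frame('wrist'); cv2.imwrite('pics/w12.png',F)
for k,z in [('key',.087),('key_rest',.045),('breaker',.06),('test_button',.07),('lever',.09)]:det(k,'wrist',c,z,2)
s=ctrl.state(); print(s['ee_pos'],R.from_quat(s['eef_rot']).as_euler('xyz'))
for p in [(.4517,-.353,.06)]: print(w2px(p,c))
E
```

```text
ee_pos: [0.5965, -0.276, 0.0842]
eef_rot: [0.175, 0.985, 0.0, -0.001]
wrist_force: [-0.4, -0.6, -0.7]
finger_force: 40.0
ee_pos: [0.5971, -0.2763, 0.0852]
eef_rot: [0.175, 0.985, -0.0, 0.0]
wrist_force: [-0.1, 0.7, 0.3]
grip_width: 0.418
finger_force: 0.0
ee_pos: [0.597, -0.2764, 0.2072]
eef_rot: [0.175, 0.985, -0.0, 0.0]
wrist_force: [1.1, 0.1, 1.0]
grip_width: 0.48
finger_force: 0.0
ee_pos: [0.5961, -0.2758, 0.2034]
eef_rot: [0.175, 0.985, 0.0, -0.001]
wrist_force: [0.1, 0.5, 0.8]
grip_width: 0.479
finger_force: 0.0
key conf0.77 rect [263, 180, 27, 54] mean [ 0.5952 -0.2761] box c [ 0.597  -0.2768] size [0.0197 0.0449] ang 69.9
key_rest conf0.56 rect [243, 160, 63, 69] mean [ 0.5935 -0.2765] box c [ 0.5964 -0.2774] size [0.0544 0.0497] ang 1.5
breaker conf0.61 rect [37, 0, 176, 171] mean [ 0.458  -0.3602] box c [ 0.459 -0.36 ] size [0.1326 0.0972] ang 9.5
test_button conf0.45 rect [244, 160, 65, 70] mean [ 0.5894 -0.2752] box c [ 0.5917 -0.2758] size [0.0516 0.0468] ang 2.1
lever conf0.73 rect [115, 57, 35, 32] mean [ 0.4634 -0.3422] box c [ 0.4637 -0.342 ] size [0.0118 0.026 ] ang 13.2
[ 0.59676867 -0.27619989  0.20452294] [ 3.14156808e+00 -7.31110752e-04  2.79073340e+00]
[130.30640247  69.84524132]
```

The key is back at (0.597,-0.277), upright in its rest. Next I'll look at the breaker from above.

```bash
python3 -m crank '[0,1.2,-2.4,0,0,0,-0.1, 0,2.5,-4.8,0,0,0,-0.2, 0,3.8,-7.3,0,0,0,-0.3, 0,5,-9.7,0,0,0,-0.42, 0,5,-9.7,0,0,0,-0.52]' 20 >/dev/null
python3 -m crank '[0,0,0,0,0,0,0, 0,0,0,0,0,0,0, 0,0,0,0,0,0,0, 0,0,0,0,0,0,0, 0,0,0,0,0,0,0]' 20 |grep -E 'ee|grip'
python3 - <<'E'
from h import *
c=cam('wrist'); F=ctrl.grab_frame('wrist')
for k,z in [('breaker',.06),('test_button',.0745),('lever',.1)]:det(k,'wrist',c,z,2)
u,v=w2px((.4545,-.3575,.06),c).astype(int); print(u,v)
u0=max(u-110,0);v0=max(v-110,0); print('origin',u0,v0); cv2.imwrite('pics/w13.png',cv2.resize(F[v0:v0+220,u0:u0+220],None,fx=2.5,fy=2.5))
E
```

```text
ee_pos: [0.5175, -0.3491, 0.2048]
eef_rot: [-0.085, 0.996, 0.0, 0.0]
grip_width: 0.003
breaker conf0.56 rect [221, 45, 102, 152] mean [ 0.4528 -0.3661] box c [ 0.4556 -0.3656] size [0.1265 0.0878] ang 9.5
test_button conf0.68 rect [310, 245, 50, 16] mean [ 0.5562 -0.2937] box c [ 0.5555 -0.2912] size [0.0147 0.0466] ang 5.9
lever conf0.96 rect [283, 122, 26, 28] mean [ 0.461  -0.3452] box c [ 0.4606 -0.3448] size [0.0222 0.0159] ang 10.0
280 125
origin 170 15
```

View pics/w13.png

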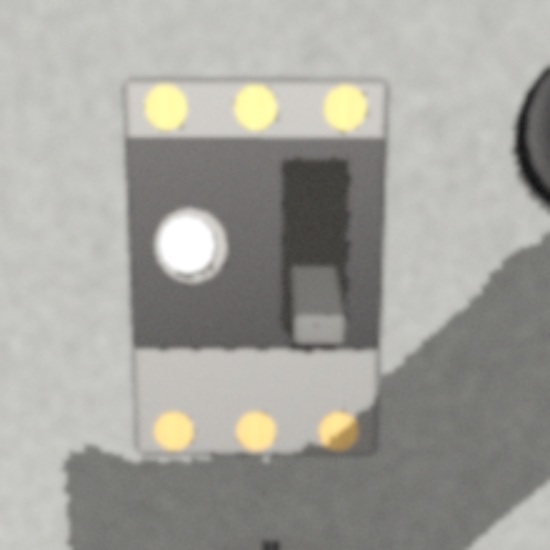

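The breaker is seen from above, with the white button at pixel (245.2,112.2) and the lever tip at (298,145.8), leaning away from the robot.

Run:
```python
from h import *
c=cam('wrist'); s=ctrl.state(); Rm=R.from_quat(s['eef_rot']).as_matrix()
b=px2w(245.2,112.2,.0745,c); t=px2w(298,145.8,.1,c); y=np.radians(9.6)
M=np.array([[np.cos(y),-np.sin(y)],[np.sin(y),np.cos(y)]])
print(b,t,'breaker frame diff',M.T@(t-b)[:2],'centre',b[:2]-M@[-.010,-.022],t[:2]-M@[.016,.020])
print(s['ee_pos'],tool([b[0],b[1],.1295]))
```

```text
[ 0.44821817 -0.38871599  0.0745    ] [ 0.46619558 -0.34323103  0.1       ] breaker frame diff [0.02531113 0.04184992] centre [ 0.45440922 -0.36535639] [ 0.45375502 -0.36561925]
[ 0.51693344 -0.34976117  0.20486671] [ 7.43 -2.68  7.54]
```

```bash
python3 -m crank '[0,2,-0.7,1,0,0,0, 0,4,-1.5,3,0,0,0, 0,6,-2.2,5,0,0,0, 0,7.4,-2.7,7,0,0,0, 0,7.4,-2.7,7.5,0,0,0]' 20 >/dev/null
python3 -m crank '[0,0,0,0.5,0,0,0, 0,0,0,1,0,0,0, 0,0,0,1.5,0,0,0, 0,0,0,2,0,0,0, 0,0,0,2.2,0,0,0]' 20 |grep -E 'ee|force'
python3 -c "
from h import *
print(tool([.4482,-.3887,.0995]))"
```

```text
ee_pos: [0.4492, -0.3885, 0.1077]
eef_rot: [-0.085, 0.996, 0.0, 0.0]
wrist_force: [-0.1, 0.4, -0.2]
finger_force: 0.0
[ 0.1  -0.    0.82]
```

```bash
python3 -m crank '[0,0.1,0,0.4,0,0,0, 0,0.1,0,0.7,0,0,0, 0,0.1,0,0.9,0,0,0, 0,0.1,0,1.1,0,0,0, 0,0.1,0,1.3,0,0,0]' 20 |grep -E 'ee|force'
python3 -m crank '[0,0,0,0,0,0,0, 0,0,0,0.1,0,0,0, 0,0,0,0.2,0,0,0, 0,0,0,0.2,0,0,0, 0,0,0,0.2,0,0,0]' 20 |grep -E 'ee|force'
```

```text
ee_pos: [0.4473, -0.3893, 0.0951]
eef_rot: [-0.084, 0.996, 0.0, 0.0]
wrist_force: [-0.2, 1.1, 4.4]
finger_force: 1.9
ee_pos: [0.4473, -0.3893, 0.0938]
eef_rot: [-0.084, 0.996, -0.0, 0.0]
wrist_force: [-1.9, 2.6, 8.0]
finger_force: 4.3
```

```bash
python3 -m crank '[0,0,0,-1,0,0,0, 0,0,0,-3,0,0,0, 0,0,0,-5,0,0,0, 0,2,0,-5.5,0,0,0, 0,4,2,-5.5,0,0,0]' 20 |grep -E 'ee|force'
python3 -m crank '[0,1.5,2.2,0,0,0,0, 0,1.5,2.2,0,0,0,0, 0,1.5,2.2,0,0,0,0, 0,1.5,2.2,0,0,0,0, 0,1.5,2.2,0,0,0,0]' 20 |grep -E 'ee|force'
python3 - <<'E'
from h import *
c=cam('wrist'); F=ctrl.grab_frame('wrist')
det('lever','wrist',c,.09,2); cv2.imwrite('pics/w14.png',F)
t=ctrl.grab_frame('top'); ct=cam('top'); det('lever','top',ct,.09,2)
print(tool([.3866,-.3566,.1]))
E
```

```text
ee_pos: [0.4064, -0.381, 0.1502]
eef_rot: [-0.084, 0.996, -0.004, 0.003]
wrist_force: [-0.0, -0.6, 0.3]
finger_force: 0.0
ee_pos: [0.3872, -0.3582, 0.1482]
eef_rot: [-0.085, 0.996, -0.001, 0.001]
wrist_force: [0.7, -0.1, 0.3]
finger_force: 0.0
[-0.03  0.1   4.78]
```

View pics/w14.png

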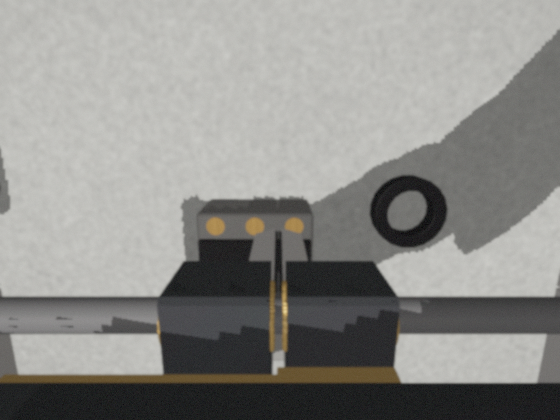

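The gripper hides the lever here and the tool is positioned behind it at the terminal row, with the fingers at about (278,240). I'll descend, then push towards +x and watch the force.

```bash
python3 -m crank '[0,0,0.1,1,0,0,0, 0,0,0.1,2,0,0,0, 0,0,0.1,3,0,0,0, 0,0,0.1,4,0,0,0, 0,0,0.1,4.7,0,0,0]' 20 |grep -E 'ee|force'
python3 -m crank '[0,-0.6,0,0,0,0,0, 0,-1.2,0,0,0,0,0, 0,-1.8,0,0,0,0,0, 0,-2.4,0,0,0,0,0, 0,-3,0,0,0,0,0]' 20 |grep -E 'ee|force'
python3 -m crank '[0,-0.6,0,0,0,0,0, 0,-1.2,0,0,0,0,0, 0,-1.8,0,0,0,0,0, 0,-2.4,0,0,0,0,0, 0,-3,0,0,0,0,0]' 20 |grep -E 'ee|force'
python3 -m crank '[0,-0.3,0,0,0,0,0, 0,-0.6,0,0,0,0,0, 0,-0.7,0,0,0,0,0, 0,-0.7,0,0,0,0,0, 0,-0.7,0,0,0,0,0]' 20 |grep -E 'ee|force'
```

```text
ee_pos: [0.3852, -0.3557, 0.0991]
eef_rot: [-0.084, 0.996, 0.001, -0.001]
wrist_force: [-0.2, 0.9, -0.3]
finger_force: 0.0
ee_pos: [0.4164, -0.3513, 0.1014]
eef_rot: [-0.085, 0.996, -0.0, 0.0]
wrist_force: [-0.4, 0.5, 0.7]
finger_force: 0.2
ee_pos: [0.445, -0.346, 0.1009]
eef_rot: [-0.085, 0.996, 0.0, -0.001]
wrist_force: [-10.1, -3.1, 1.1]
finger_force: 6.0
ee_pos: [0.4454, -0.3461, 0.1006]
eef_rot: [-0.083, 0.997, 0.001, -0.005]
wrist_force: [-11.4, -2.3, 6.0]
finger_force: 6.7
```

```bash
python3 -m crank '[0,1,0,0,0,0,0, 0,2,0,0,0,0,0, 0,3,0,-1,0,0,0, 0,3,0,-4,0,0,0, 0,3,0,-8,0,0,0]' 20 |grep -E 'ee|force'
python3 -m crank '[0,-3,0,-2,0,0,0, 0,-6,0,-3,0,0,0, 0,-9,-0.5,-3,0,0,0, 0,-11,-0.5,-3,0,0,0, 0,-11,-0.5,-3,0,0,0]' 20 |grep -E 'ee|force'
python3 -m crank '[0,0,0,0,0,0,0, 0,0,0,0,0,0,0, 0,0,0,0,0,0,0, 0,0,0,0,0,0,0, 0,0,0,0,0,0,0]' 20 |grep -E 'ee|force'
python3 - <<'E'
from h import *
c=cam('wrist'); F=ctrl.grab_frame('wrist'); cv2.imwrite('pics/w15.png',F)
det('lever','wrist',c,.1,2); print('up->',w2px([.4662,-.3432,.1],c),'dropped->',w2px(np.r_[np.array([.454,-.3655])+[-.03*.986-.02*.167,-.03*.167+.02*.986],.092],c))
E
```

```text
ee_pos: [0.4198, -0.3489, 0.1801]
eef_rot: [-0.084, 0.996, 0.002, -0.002]
wrist_force: [0.5, -0.9, -0.3]
finger_force: 0.0
ee_pos: [0.5367, -0.3341, 0.212]
eef_rot: [-0.087, 0.996, 0.0, 0.003]
wrist_force: [1.0, 0.9, -0.6]
finger_force: 0.0
ee_pos: [0.5306, -0.337, 0.2111]
eef_rot: [-0.084, 0.996, -0.0, -0.0]
wrist_force: [0.4, -0.1, -0.6]
finger_force: 0.0
lever conf0.81 rect [272, 101, 24, 28] mean [ 0.4616 -0.3442] box c [ 0.4614 -0.3438] size [0.0192 0.016 ] ang 9.6
up-> [284.19915441 124.68150648] dropped-> [284.32999033  62.57237165]
```

The lever is up again. The gripper hid the drop itself, so I'll repeat press, look and lift to be sure of it.

```bash
python3 -c "
from h import *
print(tool([.4478,-.389,.1095]))"
```

```text
[ 9.07 -3.75 10.16]
```

```bash
python3 -m crank '[0,3,-1.2,1,0,0,0, 0,6,-2.5,4,0,0,0, 0,9,-3.7,7,0,0,0, 0,9.1,-3.7,9,0,0,0, 0,9.1,-3.7,10,0,0,0]' 20 |grep -E 'ee|force'
python3 -m crank '[0,0,0,0.5,0,0,0, 0,0,0,1,0,0,0, 0,0,0,1.3,0,0,0, 0,0,0,1.6,0,0,0, 0,0,0,1.7,0,0,0]' 20 |grep -E 'ee|force'
python3 -m crank '[0,0,0,0,0,0,0, 0,0,0,-1,0,0,0, 0,0,0,-3,0,0,0, 0,0,0,-6,0,0,0, 0,-3,0,-9,0,0,0]' 20 |grep -E 'ee|force'
python3 -m crank '[0,-3,2,-1,0,0,0, 0,-6,3.7,-1,0,0,0, 0,-6,3.7,-1,0,0,0, 0,-6,3.7,-1,0,0,0, 0,-6,3.7,-1,0,0,0]' 20 |grep -E 'ee|force'
python3 - <<'E'
from h import *
c=cam('wrist'); F=ctrl.grab_frame('wrist'); cv2.imwrite('pics/w16.png',F)
det('lever','wrist',c,.1,2); print('up->',w2px([.4662,-.3432,.1],c),'dropped->',w2px([.421,-.3508,.092],c))
print(tool([.3866,-.3566,.145]))
E
```

```text
ee_pos: [0.4436, -0.3892, 0.1083]
eef_rot: [-0.082, 0.997, 0.001, -0.002]
wrist_force: [1.0, 0.9, -0.1]
finger_force: 0.0
ee_pos: [0.4501, -0.3876, 0.0948]
eef_rot: [-0.085, 0.996, -0.0, 0.001]
wrist_force: [1.3, 1.7, 4.5]
finger_force: 1.9
ee_pos: [0.4698, -0.3861, 0.1846]
eef_rot: [-0.081, 0.997, 0.0, -0.004]
wrist_force: [-0.8, -0.9, -0.2]
finger_force: 0.0
ee_pos: [0.529, -0.3373, 0.1937]
eef_rot: [-0.084, 0.996, -0.0, -0.001]
wrist_force: [-0.9, 0.2, -0.1]
finger_force: 0.0
lever conf0.79 rect [274, 58, 21, 52] mean [ 0.438  -0.3487] box c [ 0.4384 -0.3484] size [0.0344 0.0146] ang 9.5
lever conf0.24 rect [420, 251, 139, 130] mean [ 0.5855 -0.1562] box c [ 0.5903 -0.152 ] size [0.1198 0.1013] ang 7.8
up-> [284.98198289 127.10440146] dropped-> [285.21906817  60.64271681]
[14.28  0.55  4.87]
```

The drop is confirmed: the lever's region now starts at row 58. I'll lift it the same way.

```bash
python3 -m crank '[0,3.5,0.1,0,0,0,0, 0,7,0.3,0,0,0,0, 0,10.5,0.5,0,0,0,0, 0,14.3,0.5,0,0,0,0, 0,14.3,0.5,0,0,0,0]' 20 |grep -E 'ee|force'
python3 -m crank '[0,0,0,2,0,0,0, 0,0,0,4,0,0,0, 0,0,0,6,0,0,0, 0,0,0,8,0,0,0, 0,0,0,9.3,0,0,0]' 20 |grep -E 'ee|force'
python3 -m crank '[0,-0.6,0,0,0,0,0, 0,-1.2,0,0,0,0,0, 0,-1.8,0,0,0,0,0, 0,-2.4,0,0,0,0,0, 0,-3,0,0,0,0,0]' 20 |grep -E 'ee|force'
python3 -m crank '[0,-0.6,0,0,0,0,0, 0,-1.2,0,0,0,0,0, 0,-1.8,0,0,0,0,0, 0,-2.3,0,0,0,0,0, 0,-2.8,0,0,0,0,0]' 20 |grep -E 'ee|force'
python3 -m crank '[0,0,0,0,0,0,0, 0,1,0,0,0,0,0, 0,2,0,0,0,0,0, 0,3,0,-2,0,0,0, 0,3,0,-5,0,0,0]' 20 |grep -E 'ee|force'
python3 -m crank '[0,-2,0,-5,0,0,0, 0,-5,0,-6,0,0,0, 0,-8,0,-6,0,0,0, 0,-11,0,-6,0,0,0, 0,-11,0,-6,0,0,0]' 20 |grep -E 'ee|force'
python3 -m crank '[0,0,0,0,0,0,0, 0,0,0,0,0,0,0, 0,0,0,0,0,0,0, 0,0,0,0,0,0,0, 0,0,0,0,0,0,0]' 20 |grep -E 'ee|force'
python3 - <<'E'
from h import *
c=cam('wrist'); F=ctrl.grab_frame('wrist'); cv2.imwrite('pics/w17.png',F)
det('lever','wrist',c,.1,1); det('key','wrist',c,.087,1); print('up->',w2px([.4662,-.3432,.1],c),'dropped->',w2px([.421,-.3508,.092],c))
t=ctrl.grab_frame('top'); c=cam('top')
for k,z in [('contactor0',.044),('key',.087),('tape',.018)]: det(k,'top',c,z)
E
```

```text
ee_pos: [0.3779, -0.3585, 0.1933]
eef_rot: [-0.079, 0.997, 0.001, -0.004]
wrist_force: [-0.8, 0.3, 0.0]
finger_force: 0.0
ee_pos: [0.3864, -0.3564, 0.0989]
eef_rot: [-0.083, 0.997, 0.0, -0.001]
wrist_force: [-0.2, 0.3, 0.2]
finger_force: 0.0
ee_pos: [0.419, -0.3512, 0.1014]
eef_rot: [-0.085, 0.996, -0.001, 0.001]
wrist_force: [-0.4, 0.1, 1.1]
finger_force: 0.2
ee_pos: [0.4448, -0.346, 0.1003]
eef_rot: [-0.085, 0.996, 0.0, -0.001]
wrist_force: [-9.2, -3.7, 3.3]
finger_force: 5.2
ee_pos: [0.4107, -0.3504, 0.1485]
eef_rot: [-0.083, 0.997, 0.002, -0.003]
wrist_force: [0.3, -0.6, 0.4]
finger_force: 0.0
ee_pos: [0.5304, -0.3299, 0.211]
eef_rot: [-0.087, 0.996, 0.0, 0.003]
wrist_force: [1.4, -0.2, 0.1]
finger_force: 0.0
ee_pos: [0.5231, -0.3333, 0.2104]
eef_rot: [-0.084, 0.996, 0.0, -0.0]
wrist_force: [0.8, 0.1, 0.5]
finger_force: 0.0
lever conf0.91 rect [265, 109, 25, 32] mean [ 0.461  -0.3442] box c [ 0.4609 -0.3439] size [0.0216 0.0154] ang 9.6
up-> [277.77248379 133.77841627] dropped-> [277.81903278  71.86245752]
contactor0 conf0.98 rect [176, 264, 37, 31] mean [0.2676 0.2245] box c [0.2638 0.2295] size [0.0451 0.0892] ang 38.8
contactor0 conf0.82 rect [237, 143, 15, 37] mean [0.6017 0.0996] box c [0.5998 0.0997] size [0.1043 0.0474] ang 10.1
contactor0 conf0.69 rect [262, 214, 21, 35] mean [0.3901 0.0216] box c [0.3943 0.0211] size [0.0468 0.0948] ang 78.7
contactor0 conf0.67 rect [301, 137, 18, 36] mean [ 0.6227 -0.0835] box c [ 0.6209 -0.0835] size [0.1043 0.0454] ang 5.8
tape conf0.79 rect [351, 230, 20, 22] mean [ 0.3781 -0.2397] box c [ 0.3785 -0.2399] size [0.0599 0.0635] ang 0.5
tape conf0.22 rect [300, 139, 19, 38] mean [ 0.6262 -0.0861] box c [ 0.6248 -0.0857] size [0.1052 0.0459] ang 6.6
```

The lever is up. Now a last closer check of the contactors and the key.

```bash
python3 -m crank '[0,-1.6,3.1,-0.2,0,0,0, 0,-3.2,6.2,-0.4,0,0,0, 0,-4.8,9.3,-0.6,0,0,0, 0,-6.4,12.4,-0.8,0,0,0, 0,-8,15.5,-1,0,0,0]' 20 >/dev/null
python3 -m crank '[0,-1.6,3.1,-0.2,0,0,0, 0,-3.2,6.2,-0.4,0,0,0, 0,-4.8,9.3,-0.6,0,0,0, 0,-6.4,12.4,-0.8,0,0,0, 0,-8,15.5,-1,0,0,0]' 20 >/dev/null
python3 -m crank '[0,0,0,0,0,0,0, 0,0,0,0,0,0,0, 0,0,0,0,0,0,0, 0,0,0,0,0,0,0, 0,0,0,0,0,0,0]' 20
python3 - <<'E'
from h import *
c=cam('wrist'); F=ctrl.grab_frame('wrist'); cv2.imwrite('pics/w18.png',F)
det('contactor0','wrist',c,.012,4); det('key','wrist',c,.087,1); det('key_rest','wrist',c,.045,1)
g=cv2.cvtColor(F,cv2.COLOR_BGR2GRAY)
for n,s in [('A',(.593,.098)),('B',(.6144,-.0906))]:
    print(n,'stud px',w2px([*s,.0185],c).round(1))
    ux=np.array([.9939,.1100]); uy=np.array([-.11,.9939]); s=np.array(s)
    # sample foot plane: grid panel x -45..+25 mm, y -30..30
    for dx in range(-44,8,3):
        print('%4d '%dx,' '.join('%3d'%g[tuple(np.round(w2px([*(s+ux*dx/1e3+uy*dy/1e3),.012],c)).astype(int)[::-1])] for dy in range(-32,33,4)))
E
```

```text
t: 49.3
ee_pos: [0.6294, -0.0023, 0.2304]
eef_rot: [-0.083, 0.997, -0.0, -0.0]
wrist_force: [-0.0, -0.2, 1.0]
grip_width: 0.008
finger_force: 0.0
contactor0 conf0.82 rect [345, 128, 56, 99] mean [0.6109 0.102 ] box c [0.6073 0.1031] size [0.1051 0.056 ] ang 7.0
contactor0 conf0.72 rect [297, 0, 49, 16] mean [0.4445 0.0174] box c [0.447  0.0125] size [0.0144 0.0447] ang 9.5
contactor0 conf0.63 rect [175, 122, 50, 95] mean [ 0.6319 -0.0907] box c [ 0.6291 -0.0915] size [0.1065 0.0535] ang 4.2
key conf0.93 rect [0, 98, 17, 25] mean [ 0.5942 -0.2428] box c [ 0.5942 -0.242 ] size [0.0126 0.0214] ang 88.9
key_rest conf0.94 rect [1, 87, 55, 55] mean [ 0.5977 -0.2514] box c [ 0.5985 -0.254 ] size [0.0504 0.0567] ang 1.1
A stud px [375.2 167.3]
 -44  216 217 217 216 216 217 215 217 216 217 216 215 216 216 216 215 216
 -41  217 216 217 215 217 217 216 216 216 216 215 216 216 216 216 216 216
 -38  217 215 204 205 198 198 186 200 205 196 189 195 200 198 215 217 217
 -35  215 215 169 192 188 186 185 190 191 185 178 184 181 178 216 217 215
 -32  216 215 168 192 190 187 207 215 214 208 182 181 181 
[... 1633 characters left out ...]
17 217 215 204 206 201 179 217 218
 -17  218 217 214 199 200 196 192 217 219 217 213 201 205 200 182 217 218
 -14  217 218 215 199 199 197 192 187 217 214 195 201 205 199 191 217 219
 -11  217 217 214 198 200 196 201 180 217 214 202 200 203 199 195 218 218
  -8  217 217 215 197 198 198 200 175 208 213 200 199 202 199 192 217 218
  -5  217 217 215 194 199 197 197 201 201 193 199 200 204 198 183 218 219
  -2  218 216 216 196 197 194 193 199 200 179 196 198 202 197 175 217 217
   1  218 218 215 195 195 195 187 194 196 170 191 197 199 198 194 219 218
   4  218 216 217 191 196 196 187 186 188 166 195 194 200 205 198 218 217
   7  217 217 217 192 194 193 193 187 179 190 197 192 194 197 194 219 219
```

Both feet's edges lie 38 mm below their studs and the entry holes 23 mm below, so both are home and square. Handing in.

```bash
python3 -c "
from plant import ctrl; print(ctrl.job_done())"
```

```text
the job is handed in; nothing more can be done
None
```

The job is handed in, with no verdict shown: both contactors present measured home and square, the switch's slot had turned 1.31 rad to its stop, the key is back in its rest, and the lever was seen dropped after a second button press and then lifted back up.

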